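Fetch the printing block from behind the paint jars

TASK

Move the red, yellow and green paint jars off the blue stand and stand all three on the cork mat, leaving the carved printing block where it is until they are clear. Then lay the block, face up, squarely inside the black outline on the white board, and only after that put every jar back, centred on the coaster of its own colour. Keep the jars upright throughout and leave the pot of brushes where it stands.

Things in the scene. Friction and masses are not known exactly. Their poses are not given: they have to be found in the camera images.
- jar_red: Loose paint jar with red body and red lid (white paper band round it): an upright cylinder 44 mm in diameter, 90 mm high, lid and body equally wide, about 0.14 kg. Origin: centre of its underside; z up. At the start it stands centred on the coaster of its own colour.
- jar_yellow: Loose paint jar with yellow body and yellow lid (white paper band round it): an upright cylinder 44 mm in diameter, 90 mm high, lid and body equally wide, about 0.14 kg. Origin: centre of its underside; z up. At the start it stands centred on the coaster of its own colour.
- jar_green: Loose paint jar with green body and green lid (white paper band round it): an upright cylinder 44 mm in diameter, 90 mm high, lid and body equally wide, about 0.14 kg. Origin: centre of its underside; z up. At the start it stands centred on the coaster of its own colour.
- coaster_red: Fixed flat red disc, 60 mm in diameter, 4 mm thick, on the blue stand's 12 mm base: the home of the red jar, which hides all but an 8 mm rim of it. Origin: centre of its underside, so a jar on it stands 4 mm above the origin. The coasters lie in front of, left and right of the block; which colour where changes; centres at least 84 mm apart.
- coaster_yellow: Fixed flat yellow disc, 60 mm in diameter, 4 mm thick, on the blue stand's 12 mm base: the home of the yellow jar, which hides all but an 8 mm rim of it. Origin: centre of its underside, so a jar on it stands 4 mm above the origin. The coasters lie in front of, left and right of the block; which colour where changes; centres at least 84 mm apart.
- coaster_green: Fixed flat green disc, 60 mm in diameter, 4 mm thick, on the blue stand's 12 mm base: the home of the green jar, which hides all but an 8 mm rim of it. Origin: centre of its underside, so a jar on it stands 4 mm above the origin. The coasters lie in front of, left and right of the block; which colour where changes; centres at least 84 mm apart.
- block: Loose carved block, brown wood, grey face up with a light leaf; 60 (x) x 44 (y) x 28 (z) mm, 90 g. Origin: centre of its underside. It lies on the blue stand's base, 12 mm above the table; grip it across y. Jars stand 11 mm from its front, left and right, too close for fingers; 18 mm beyond it is the stand's only wall, 36 mm high above the table.
- mat: Fixed cork mat on the table, the side area for the jars, empty at the start: 250 (x) x 100 (y) x 5 mm thick. Origin: centre of its underside; x along its long side. It lies on one side of the stand and the white board on the other; which is which changes.
- board: Fixed white board, 150 (x) x 120 (y) x 8 mm thick, with a black outline in its middle, 64 (x) x 48 (y) mm inside, where the block goes. Origin: centre of its underside, under the middle of the outline; axes along its edges, x along the outline's long side.
- brush_pot: Loose white ceramic pot with brushes standing in it, 72 mm wide, brushes up to about 145 mm high, 0.4 kg, a bystander beyond the stand to the left. Origin: centre of its underside.
There are look-alikes about, which are no part of the job. Of the things that look like the block, the smallest one is meant.

How it is judged:
By the outcome, as a careful person would: the job done as asked, in the order asked, and still so for the second after the job is handed in, with the robot touching nothing.
It also fails if it takes over 144 s, if anything falls off the work surface, if the arm or the gripper's body presses on something with over 40 N, if the wrist force passes 120 N, or if a joint passes its speed limit or range.

ROBOT

A 6-joint arm with a two-finger parallel gripper is mounted at the origin on the work surface. World frame = base frame: x ahead of the robot, y to its left, z up, the work surface at z = 0. Lengths are in m, angles in degrees, forces in N, time in s.
With the tool pointing down it reaches from about 0.325 to 0.775 m from the base axis. Payload 5.5 kg.
Tool frame: the origin (TCP) lies between the finger pads; the fingertips stand 19 mm ahead of it and the grasp point (between the pads) is the TCP; z points along the fingers, y is the line along which they close (so a half turn about z gives the same grasp; the last joint's range is limited). The gripper opens to 88 mm and grips with 3 to 60 N. Pads are 20 mm wide; open, the fingers measure 115 mm over their backs; the gripper's body (75 mm by 178 mm) begins 61 mm behind the grasp point.
Start: joints at [-71.66, 5.22, 70.514, -0, 104.267, -3.249], TCP at [0.221, -0.558, 0.242] pointing down, gripper open.
Joint ranges: [-164.24, 164.24], [-49.07, 125.15], [9.68, 141.18], [-86.29, 266.29], [3.28, 154.24], [-151.56, 151.56]. Speed limits (degrees/s): [147.25, 147.25, 172.46, 180, 180, 180].

INTERFACE

Orientations are given as [roll, pitch, yaw] about the fixed x, y, z axes, in that order (R = Rz(yaw) Ry(pitch) Rx(roll)).
In Python, from station import telemetry, vision, hand_in gives the robot as it stands.
- The arm moves only by the shell command python3 -m pendant 'ROWS' [OPENING] [FORCE]. ROWS is JSON, a list of rows, each an object of numbers: "tx", "ty", "tz": the shift along the tool's x, y, z in mm; "rx", "ry", "rz": the turn, a rotation vector about the tool's x, y, z in rad. A call has 1 to 12 rows; each row is the pose to reach, as a shift and turn from the pose commanded when the call began, along the tool's axes at that moment; what a row does not reach only later rows make up. A row lasts 1/10 s, in which the tool goes at most 50 mm and 8.59 degrees, less where a joint would pass 70% of its speed; a pose out of reach is approached as far as the arm can. A call with a gripper value outside its range is refused whole. OPENING is the finger opening in mm, from 0 to 87.8, set as the call begins (- or left out, the last holds). The fingers move at their own pace and stop on an object; FORCE is the grip in N (left out, the last holds). Time passes only in rows, so rows that repeat a pose let the fingers close. It gives the time, the measured TCP pose, the force, the opening and the grip force at its end, in the units of the state.
- telemetry.read_state(): the state, without advancing time (a new reading comes with each control period).
- vision.camera(name): name is "scene" or "side" or "wrist"; returns the picture (384x512x3 uint8, blue, green, red); there is no depth.
- vision.camera_model(name): a dict with "intrinsics" (3x3 intrinsics, pixels), "xyz" and "attitude" of the camera in the world. Camera axes: x right, y down, z forward; pixel columns grow to the right and rows downward; lengths in m; the calibration is good to about 2 mm. A picture is of the moment at which its call begins: read the wrist's pose just before it. camera_model takes no time and is no camera call; for the wrist camera it gives the pose at the moment of the call.
- hand_in(): hands the job in; it is judged then, once.
The state is a dict: "time_s": time; "joint_positions": joint angles; "joint_vel": joint speeds; "tau": joint torques, N m; "tool_pos": TCP position; "orientation": TCP orientation; "wrist_force": force on the tool from outside, world axes, zero at the start; "torque": the same for the moment, N m; "gripper_width": finger opening in m; "grasp_force": force on a finger pad.
Only numpy, scipy, OpenCV 4.12 (cv2) and the standard library are available. Lean on these libraries where they do the work, as an engineer would, in place of code of your own. Each camera call takes 0.05 s, during which the arm holds its last target. There are 200 camera calls.

## Working session

There is one attempt and no reset: what is moved stays moved. The work goes in short steps, Python scripts to look and compute and a shell command to move; the robot and the scene stay as the last step left them, time stands still between calls to the robot, and variables do not carry over. Pictures are saved under pics/ and viewed, at most 14 in all, crops included, and the job is handed in when it is done.

```bash
mkdir -p pics; ls
python3 - <<'E'
from station import telemetry, vision
import cv2
print(telemetry.read_state())
for n in ("scene","side"):
    im=vision.camera(n); cv2.imwrite(f"pics/{n}0.png",im)
    m=vision.camera_model(n); print(n,m)
m=vision.camera_model("wrist");print(m)
E
```

```text
pics
{'time_s': 0.0, 'joint_positions': array([-7.16603822e+01,  5.26090979e+00,  7.05796225e+01, -2.53464739e-04,
        1.04266375e+02, -3.24869162e+00]), 'joint_vel': array([ 0.05411088,  0.04666125,  0.03075489,  0.02452774,  0.02496436,
       -0.01238753]), 'tau': array([-5.55910246e-04, -4.46448004e+01, -4.06451976e+01,  6.96228258e-02,
        2.93779909e-02, -1.54704394e-04]), 'tool_pos': array([ 0.22067832, -0.55767266,  0.24055206]), 'orientation': array([-1.79893251e+02, -5.81304471e-03,  2.15882417e+01]), 'wrist_force': array([-0.82255967, -0.30316441, -0.21544142]), 'torque': array([ 0.00167549, -0.02030761, -0.05023627]), 'grasp_force': 0.0, 'gripper_width': 0.0878042739610906}
scene {'intrinsics': array([[418.41494549,   0.        , 254.76653517],
       [  0.        , 418.41494549, 194.07705381],
       [  0.        ,   0.        ,   1.        ]]), 'xyz': array([0.94384121, 0.2475989 , 0.73464821]), 'attitude': array([-146.27694923,   -0.65582233,  121.50740109])}
side {'intrinsics': array([[350.39644407,   0.        , 253.34837959],
       [  0.        , 350.39644407, 192.06882524],
       [  0.        ,   0.        ,   1.        ]]), 'xyz': array([ 0.27223816, -0.51125128,  0.73588106]), 'attitude': array([-139.53799799,    0.9390564 ,  -31.28257219])}
{'intrinsics': array([[285.31624121,   0.        , 256.57763864],
       [  0.        , 285.31624121, 189.68325172],
       [  0.        ,   0.        ,   1.        ]]), 'xyz': array([ 0.29798226, -0.52753799,  0.38431687]), 'attitude': array([ 1.62345392e+02,  1.12864062e-01, -6.84090491e+01])}
```

View pics/scene0.png

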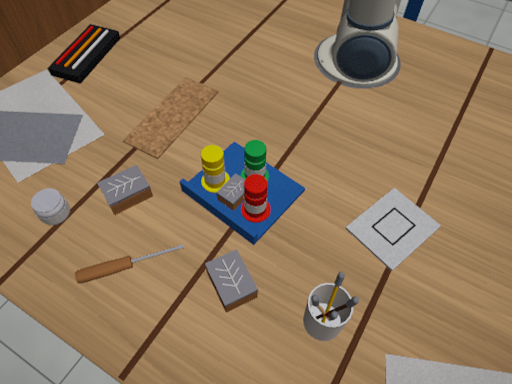

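View pics/side0.png

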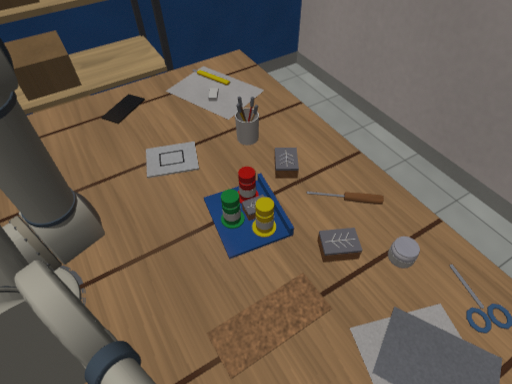

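The scene view shows the blue stand at about (243,190) with yellow (212,168), green (255,160) and red (256,197). The mat is at (172,117) and the board at (393,228), with the pot at (328,310).

Three things look like the block: (125,188), (231,280) and the small one between the jars at (234,190). The small one fits, being the smallest and lying on the stand. I'll measure and confirm with a crop.

```bash
cat > h.py <<'E'
import numpy as np, cv2
from scipy.spatial.transform import Rotation as R
from station import telemetry, vision
def grab(n):
    m=vision.camera_model(n); return vision.camera(n),m
def ray(m,px,z):
    px=np.atleast_2d(np.asarray(px,float))
    d=np.c_[px,np.ones(len(px))]@np.linalg.inv(m["intrinsics"]).T
    d=d@R.from_euler("xyz",m["attitude"],degrees=True).as_matrix().T
    return (m["xyz"]+d*((z-m["xyz"][2])/d[:,2])[:,None])[:,:2]
def proj(m,P):
    P=np.atleast_2d(P); c=(P-m["xyz"])@R.from_euler("xyz",m["attitude"],degrees=True).as_matrix()
    u=c@m["intrinsics"].T; return u[:,:2]/u[:,2:]
def hsv(im): return cv2.cvtColor(im,cv2.COLOR_BGR2HSV)
RNG={"red":[(0,150,60),(6,255,255)],"yellow":[(24,150,80),(34,255,255)],"green":[(50,120,40),(85,255,255)],"blue":[(100,150,40),(125,255,255)]}
def mask(im,c):
    a,b=RNG[c]; k=cv2.inRange(hsv(im),a,b)
    if c=="red": k|=cv2.inRange(hsv(im),(172,150,60),(180,255,255))
    return k
def blobs(k,amin=30):
    cs,_=cv2.findContours(k,cv2.RETR_LIST,cv2.CHAIN_APPROX_NONE)
    return sorted([c[:,0,:] for c in cs if cv2.contourArea(c)>amin],key=lambda c:-cv2.contourArea(c))
E
python3 - <<'E'
from h import *
for n in ("scene","side"):
    im=cv2.imread(f"pics/{n}0.png"); m=vision.camera_model(n)
    for c in ("red","yellow","green","blue"):
        for b in blobs(mask(im,c)):
            x,y,w,h=cv2.boundingRect(b)
            if c!="blue" : # lid top: centre near top of blob
                print(n,c,(x,y,w,h),"as lid",ray(m,[x+w/2,y+w*0.38],.106)[0].round(3))
            else: print(n,c,(x,y,w,h),ray(m,b.mean(0),.012)[0].round(3))
    # rough points on table
    P={"scene":{"mat":[[208,80],[217,93],[153,154],[126,138]],"board":[[393,190],[439,227],[392,267],[347,226]],"pot":[[327,332]]},
       "side":{"mat":[[210,332],[312,281],[330,313],[232,365]],"board":[[146,151],[196,144],[200,170],[152,175]]}}[n]
    for k,v in P.items(): print(n,k,ray(m,v,.005).round(3).tolist())
im=cv2.imread("pics/scene0.png")[130:320,80:320]
cv2.imwrite("pics/crop1.png",cv2.resize(im,None,fx=3.1,fy=3.1,interpolation=cv2.INTER_CUBIC))
E
```

```text
scene red (244, 174, 23, 32) as lid [0.56  0.022]
scene red (241, 202, 29, 20) as lid [0.616 0.056]
scene red (56, 25, 38, 40) as lid [ 0.431 -0.56 ]
scene yellow (201, 145, 23, 31) as lid [ 0.546 -0.084]
scene yellow (202, 173, 27, 20) as lid [ 0.6   -0.039]
scene green (245, 140, 21, 30) as lid [ 0.489 -0.021]
scene blue (180, 163, 125, 81) [ 0.555 -0.009]
scene blue (224, 142, 21, 35) [ 0.475 -0.084]
scene blue (404, 0, 20, 21) [-0.286  0.056]
scene mat [[0.288, -0.285], [0.315, -0.238], [0.553, -0.249], [0.549, -0.331]]
scene board [[0.36, 0.243], [0.396, 0.355], [0.528, 0.306], [0.492, 0.197]]
scene pot [[0.702, 0.255]]
side red (238, 166, 17, 24) as lid [0.561 0.017]
side yellow (256, 197, 18, 26) as lid [ 0.547 -0.091]
side yellow (252, 221, 24, 16) as lid [ 0.506 -0.151]
side yellow (197, 70, 33, 15) as lid [0.675 0.419]
side green (221, 189, 19, 25) as lid [ 0.49  -0.029]
side green (221, 212, 24, 16) as lid [ 0.461 -0.095]
side blue (160, 0, 141, 69) [0.999 0.921]
side blue (0, 0, 139, 54) [0.392 1.343]
side blue (204, 174, 89, 81) [ 0.53  -0.046]
side blue (138, 0, 25, 56) [0.707 1.146]
side mat [[0.315, -0.247], [0.561, -0.267], [0.549, -0.345], [0.323, -0.325]]
side board [[0.393, 0.344], [0.537, 0.291], [0.498, 0.182], [0.372, 0.238]]
```

View pics/crop1.png

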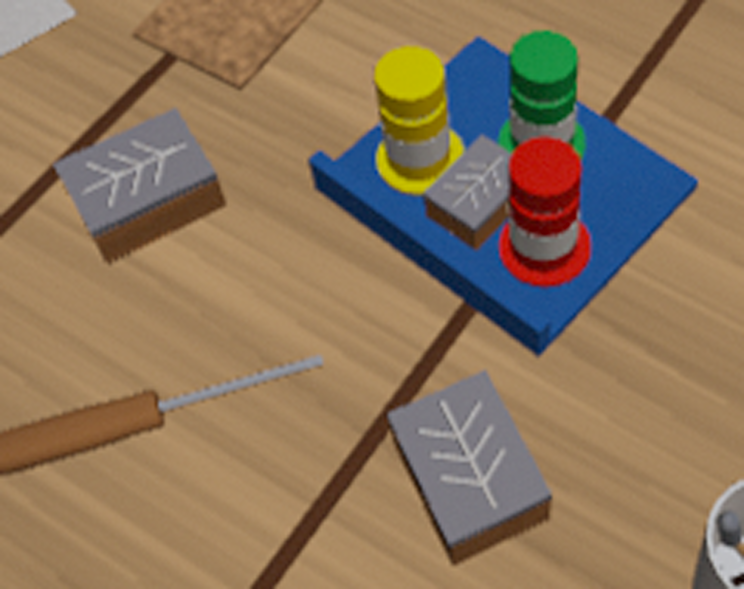

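The crop confirms it. The small block sits between yellow (410,100), green (543,75) and red (545,190), on the stand with the wall. The other two, at (140,185) and (470,465), are clearly larger.

The stand is turned by about -7°, and both views agree on the jars. I'll move the wrist camera over it.

```bash
python3 -m pendant '[{"tx":507,"ty":-358,"tz":-20,"rz":0.377},{"tx":507,"ty":-358,"tz":-20,"rz":0.377},{"tx":507,"ty":-358,"tz":-20,"rz":0.377},{"tx":507,"ty":-358,"tz":-20,"rz":0.377},{"tx":507,"ty":-358,"tz":-20,"rz":0.377},{"tx":507,"ty":-358,"tz":-20,"rz":0.377},{"tx":507,"ty":-358,"tz":-20,"rz":0.377},{"tx":507,"ty":-358,"tz":-20,"rz":0.377},{"tx":507,"ty":-358,"tz":-20,"rz":0.377},{"tx":507,"ty":-358,"tz":-20,"rz":0.377},{"tx":507,"ty":-358,"tz":-20,"rz":0.377},{"tx":507,"ty":-358,"tz":-20,"rz":0.377}]' && python3 -m pendant '[{},{},{},{},{},{}]'
python3 - <<'E'
from h import *
im,m=grab("wrist"); cv2.imwrite("pics/w1.png",im)
print(telemetry.read_state()["tool_pos"],telemetry.read_state()["orientation"],m["xyz"],m["attitude"])
for c in ("red","yellow","green"):
    for b in blobs(mask(im,c),100):
        print(c,cv2.boundingRect(b),len(b),cv2.contourArea(b), cv2.minEnclosingCircle(b))
E
```

```text
validation failed for argument at $[0]...
```

```bash
python3 -m pendant '[{"tx":0,"ty":0,"tz":-20,"rx":0,"ry":0,"rz":0.1}]'; python3 -m pendant '[{"tx":40,"ty":-20,"tz":0,"rx":0,"ry":0,"rz":0.1}]';python3 -m pendant '[{"tx":200,"ty":-100,"tz":0,"rx":0,"ry":0,"rz":0.1}]'; python3 -m pendant --help | head -20
```

```text
time_s: 0.2
tool_pos: [0.2204, -0.5569, 0.2577]
orientation: [-179.6, 0.0, 15.8]
wrist_force: [-0.3, -0.9, 0.8]
gripper_width: 0.088
grasp_force: 0.0
time_s: 0.3
tool_pos: [0.2513, -0.53, 0.2626]
orientation: [179.9, 0.1, 9.6]
wrist_force: [1.3, 1.6, -0.1]
gripper_width: 0.0877
grasp_force: 0.0
time_s: 0.4
tool_pos: [0.2934, -0.4979, 0.2616]
orientation: [180.0, 0.0, 4.0]
wrist_force: [1.0, 0.4, -1.2]
gripper_width: 0.0879
grasp_force: 0.0invalid input: not JSON, or not a number
```

```bash
python3 -m pendant '[{"tx":298,"ty":-434,"tz":0,"rx":0,"ry":0,"rz":0.073},{"tx":298,"ty":-434,"tz":0,"rx":0,"ry":0,"rz":0.073},{"tx":298,"ty":-434,"tz":0,"rx":0,"ry":0,"rz":0.073},{"tx":298,"ty":-434,"tz":0,"rx":0,"ry":0,"rz":0.073},{"tx":298,"ty":-434,"tz":0,"rx":0,"ry":0,"rz":0.073},{"tx":298,"ty":-434,"tz":0,"rx":0,"ry":0,"rz":0.073},{"tx":298,"ty":-434,"tz":0,"rx":0,"ry":0,"rz":0.073},{"tx":298,"ty":-434,"tz":0,"rx":0,"ry":0,"rz":0.073},{"tx":298,"ty":-434,"tz":0,"rx":0,"ry":0,"rz":0.073},{"tx":298,"ty":-434,"tz":0,"rx":0,"ry":0,"rz":0.073},{"tx":298,"ty":-434,"tz":0,"rx":0,"ry":0,"rz":0.073},{"tx":298,"ty":-434,"tz":0,"rx":0,"ry":0,"rz":0.073}]' && python3 -m pendant '[{"tx":0,"ty":0,"tz":0,"rx":0,"ry":0,"rz":0},{"tx":0,"ty":0,"tz":0,"rx":0,"ry":0,"rz":0},{"tx":0,"ty":0,"tz":0,"rx":0,"ry":0,"rz":0}]'
python3 - <<'E'
from h import *
im,m=grab("wrist"); cv2.imwrite("pics/w1.png",im)
print(telemetry.read_state()["tool_pos"],telemetry.read_state()["orientation"],m["xyz"],m["attitude"])
for c in ("red","yellow","green"):
    for b in blobs(mask(im,c),100):
        print(c,cv2.boundingRect(b),len(b),cv2.contourArea(b), cv2.minEnclosingCircle(b))
E
```

```text
time_s: 1.6
tool_pos: [0.5586, -0.039, 0.2603]
orientation: [-179.9, 0.1, 0.5]
wrist_force: [-0.8, -0.1, -0.1]
gripper_width: 0.0879
grasp_force: 0.0
time_s: 1.9
tool_pos: [0.5573, -0.0436, 0.2618]
orientation: [180.0, -0.0, 0.1]
wrist_force: [0.2, 0.0, -0.3]
gripper_width: 0.088
grasp_force: 0.0
[ 0.55732227 -0.04348299  0.26187171] [ 1.79987350e+02 -1.83619589e-02  1.09188687e-01] [ 0.64034932 -0.04380312  0.40549122] [ 1.62344310e+02 -4.79198749e-03 -8.98895010e+01]
red (178, 139, 54, 56) 149 2023.5 ((204.05140686035156, 166.6728973388672), 29.707979202270508)
red (194, 145, 32, 28) 88 265.0 ((208.5, 161.5), 17.33503532409668)
yellow (267, 151, 50, 58) 149 1955.5 ((292.0, 179.5), 29.618505477905273)
yellow (273, 157, 36, 25) 101 313.5 ((290.3235168457031, 173.9705810546875), 17.786062240600586)
green (222, 190, 42, 63) 253 1635.5 ((241.3568572998047, 220.6451873779297), 31.764299392700195)
```

View pics/w1.png

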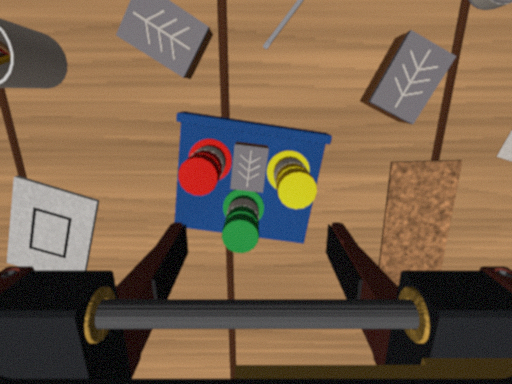

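The wrist view shows everything. Lids are at red (199,173), yellow (297,188) and green (240,233). The block is at (250,166), the outline at (50,232), the mat at (423,215) and the wall along the top edge of the stand. Now I'll measure with plane rays.

```bash
cat >> h.py <<'E'
from scipy.optimize import least_squares
def circ(P,c0,r,tol=.006):
    P=np.asarray(P); c=np.array(c0,float)
    for t in (.012,tol,tol/2):
        Q=P[abs(np.linalg.norm(P-c,axis=1)-r)<t]
        if len(Q)<8: return c,len(Q)
        c=least_squares(lambda c:np.linalg.norm(Q-c,axis=1)-r,c,loss="soft_l1",f_scale=.001).x
    return c,len(Q)
def quad(b):
    r=cv2.minAreaRect(b); return cv2.boxPoints(r)
def rect_world(m,b,z):
    P=(ray(m,b,z)*1000).astype(np.float32); (c,s,a)=cv2.minAreaRect(P); 
    if s[0]<s[1]: s=s[::-1]; a+=90
    return np.round(c,1),np.round(s,1),round((a+90)%180-90,1)
def outline(im,m):
    k=cv2.inRange(hsv(im),(0,0,0),(180,255,80)); return [(rect_world(m,b,.008)) for b in blobs(k,150)]
E
python3 - <<'E'
from h import *
im=cv2.imread("pics/w1.png")
st=telemetry.read_state(); m=vision.camera_model("wrist")
R0={"red":(.56,.02),"yellow":(.547,-.088),"green":(.49,-.025)}
for c,g in R0.items():
    b=np.vstack(blobs(mask(im,c),60))
    print(c,"lid",circ(ray(m,b,.106),g,.022),"coaster",circ(ray(m,b,.016),g,.030))
H=hsv(im)
print("mat");k=cv2.inRange(H,(8,90,60),(20,255,230))
# block grey & board
k=cv2.inRange(H,(0,0,60),(180,70,255)); k[:, :]=cv2.morphologyEx(k,cv2.MORPH_OPEN,np.ones((3,3)))
for b in blobs(k,250):
    if b[:,1].max()<290: print("grey/white",cv2.boundingRect(b),"z.04",rect_world(m,b,.04),"z.008",rect_world(m,b,.008))
k=cv2.inRange(H,(0,0,0),(180,255,90))
for b in blobs(k,150):
    x,y,w,h=cv2.boundingRect(b)
    if x<110 and y>150: print("dark",(x,y,w,h),rect_world(m,b,.008))
print("matcorners",ray(m,[[390,162],[461,160],[445,270],[383,270]],.005).round(3).tolist())
print("wall",ray(m,[[180,114],[329,137]],.036).round(3).tolist())
print(H[200:230:10,415:435:10].tolist())
E
```

```text
red lid (array([0.5652095 , 0.01637544]), 103) coaster (array([0.55860078, 0.02168776]), 87)
yellow lid (array([ 0.54916904, -0.08586899]), 112) coaster (array([ 0.54233002, -0.08809345]), 88)
green lid (array([ 0.49093053, -0.02491364]), 72) coaster (array([ 0.48738574, -0.02412964]), 89)
mat
grey/white (7, 176, 91, 96) z.04 (array([459.7, 247.3]), array([143.6, 112.6]), -18.7) z.008 (array([443.8, 272.8]), array([156.2, 122.4]), -18.7)
grey/white (117, 0, 92, 77) z.04 (array([714.2,  64.5]), array([88. , 63.5]), 58.7) z.008 (array([720.7,  73.9]), array([95.7, 69.1]), 58.7)
grey/white (369, 31, 87, 93) z.04 (array([ 663.4, -228.8]), array([88.5, 66.5]), -25.5) z.008 (array([ 665.5, -245. ]), array([96.3, 72.3]), -25.5)
grey/white (0, 20, 67, 68) z.04 (array([679.7, 219.8]), array([75.2, 74.7]), 74.9) z.008 (array([683.1, 242.8]), array([81.7, 81.2]), 74.9)
grey/white (231, 144, 37, 48) z.04 (array([553.7, -34. ]), array([61.5, 46.1]), -5.9) z.008 (array([546.1, -33.1]), array([66.9, 50.1]), -5.9)
grey/white (263, 0, 40, 49) z.04 (array([721.6, -72.2]), array([63.8,  6.3]), -39.1) z.008 (array([728.7, -74.7]), array([69.4,  6.8]), -39.1)
dark (0, 222, 512, 162) (array([299.1, -42.4]), array([952.5, 326.7]), -89.9)
dark (30, 208, 41, 49) (array([443.5, 274.1]), array([70.2, 54.7]), -18.7)
dark (31, 210, 39, 47) (array([443.3, 274. ]), array([69.7, 52.6]), -18.5)
dark (83, 301, 15, 44) (array([273.1, 244.9]), array([92. , 22.4]), -3.9)
matcorners [[0.555, -0.235], [0.558, -0.335], [0.377, -0.349], [0.377, -0.249]]
wall [[0.622, 0.052], [0.594, -0.137]]
[[[14, 133, 148], [13, 134, 154]], [[14, 133, 176], [12, 132, 137]], [[14, 132, 143], [14, 134, 170]]]
```

Cross-checks pass. The block's top measures 61×46 mm at z=0.040, and the jar positions fit the geometry implied by the block: red (0.562,0.020), yellow (0.546,-0.088), green (0.491,-0.025). Yaw is about -8°.

I'll start with yellow at tool yaw 0, so tool x=+X, y=-Y and z=-Z.

```bash
python3 -m pendant '[{"tx":-11,"ty":45,"tz":20,"rx":0,"ry":0,"rz":0},{"tx":-11,"ty":45,"tz":65,"rx":0,"ry":0,"rz":0},{"tx":-11,"ty":45,"tz":95,"rx":0,"ry":0,"rz":0},{"tx":-11,"ty":45,"tz":95,"rx":0,"ry":0,"rz":0},{"tx":-11,"ty":45,"tz":140,"rx":0,"ry":0,"rz":0},{"tx":-11,"ty":45,"tz":170,"rx":0,"ry":0,"rz":0},{"tx":-11,"ty":45,"tz":184,"rx":0,"ry":0,"rz":0},{"tx":-11,"ty":45,"tz":184,"rx":0,"ry":0,"rz":0},{"tx":-11,"ty":45,"tz":184,"rx":0,"ry":0,"rz":0},{"tx":-11,"ty":45,"tz":184,"rx":0,"ry":0,"rz":0}]' 70 25 && python3 -m pendant '[{"tx":0,"ty":0,"tz":0,"rx":0,"ry":0,"rz":0},{"tx":0,"ty":0,"tz":0,"rx":0,"ry":0,"rz":0},{"tx":0,"ty":0,"tz":0,"rx":0,"ry":0,"rz":0},{"tx":0,"ty":0,"tz":0,"rx":0,"ry":0,"rz":0},{"tx":0,"ty":0,"tz":0,"rx":0,"ry":0,"rz":0},{"tx":0,"ty":0,"tz":0,"rx":0,"ry":0,"rz":0},{"tx":0,"ty":0,"tz":0,"rx":0,"ry":0,"rz":0}]' 36 25
```

```text
time_s: 2.95
tool_pos: [0.5483, -0.0877, 0.0805]
orientation: [179.9, -0.2, 0.2]
wrist_force: [0.2, 0.7, 0.3]
gripper_width: 0.07
grasp_force: 0.0
time_s: 3.65
tool_pos: [0.547, -0.0875, 0.0779]
orientation: [180.0, -0.0, 0.2]
wrist_force: [-0.3, -1.1, 2.7]
gripper_width: 0.0439
grasp_force: 25.0
```

```bash
python3 -m pendant '[{"tx":0,"ty":0,"tz":-25,"rx":0,"ry":0,"rz":0},{"tx":0,"ty":0,"tz":-60,"rx":0,"ry":0,"rz":0},{"tx":-3,"ty":20,"tz":-95,"rx":0,"ry":0,"rz":0},{"tx":-10,"ty":60,"tz":-105,"rx":0,"ry":0,"rz":0},{"tx":-18,"ty":100,"tz":-105,"rx":0,"ry":0,"rz":0},{"tx":-25,"ty":140,"tz":-105,"rx":0,"ry":0,"rz":0},{"tx":-32,"ty":175,"tz":-105,"rx":0,"ry":0,"rz":0},{"tx":-37,"ty":200,"tz":-100,"rx":0,"ry":0,"rz":0},{"tx":-37,"ty":205,"tz":-80,"rx":0,"ry":0,"rz":0},{"tx":-37,"ty":205,"tz":-50,"rx":0,"ry":0,"rz":0},{"tx":-37,"ty":205,"tz":-25,"rx":0,"ry":0,"rz":0},{"tx":-37,"ty":205,"tz":-10,"rx":0,"ry":0,"rz":0}]'; python3 -c "
from h import *
im,m=grab('side');cv2.imwrite('pics/s1.png',cv2.resize(im[130:384,150:380],None,fx=2.3,fy=2.3))"
```

```text
time_s: 4.85
tool_pos: [0.5093, -0.2916, 0.0839]
orientation: [-179.8, 0.2, 0.2]
wrist_force: [0.9, 0.6, -2.2]
gripper_width: 0.0438
grasp_force: 25.0
```

View pics/s1.png

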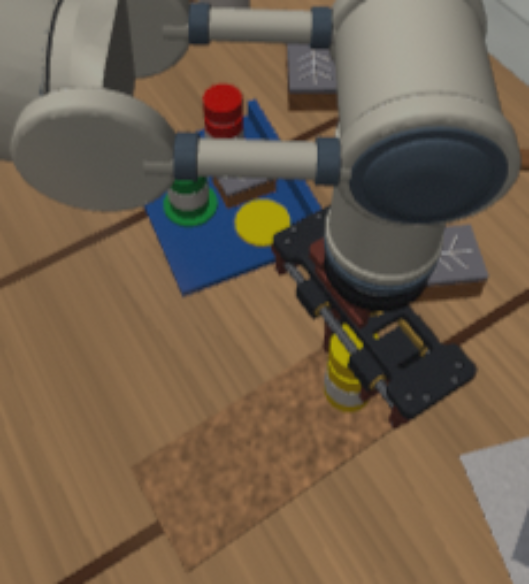

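The side crop shows the yellow jar held upright over the far end of the mat at (345,390), well inside its edges. I'll lower it, release it and go to red.

```bash
python3 -m pendant '[{"tx":0,"ty":0,"tz":10,"rx":0,"ry":0,"rz":0},{"tx":0,"ty":0,"tz":17,"rx":0,"ry":0,"rz":0},{"tx":0,"ty":0,"tz":20,"rx":0,"ry":0,"rz":0},{"tx":0,"ty":0,"tz":21,"rx":0,"ry":0,"rz":0},{"tx":0,"ty":0,"tz":21,"rx":0,"ry":0,"rz":0},{"tx":0,"ty":0,"tz":21,"rx":0,"ry":0,"rz":0}]' && python3 -m pendant '[{"tx":0,"ty":0,"tz":0,"rx":0,"ry":0,"rz":0},{"tx":0,"ty":0,"tz":0,"rx":0,"ry":0,"rz":0},{"tx":0,"ty":0,"tz":0,"rx":0,"ry":0,"rz":0},{"tx":0,"ty":0,"tz":0,"rx":0,"ry":0,"rz":0},{"tx":0,"ty":0,"tz":-20,"rx":0,"ry":0,"rz":0},{"tx":0,"ty":0,"tz":-60,"rx":0,"ry":0,"rz":0},{"tx":0,"ty":0,"tz":-100,"rx":0,"ry":0,"rz":0}]' 70
```

```text
time_s: 5.5
tool_pos: [0.511, -0.2926, 0.0674]
orientation: [180.0, -0.1, 0.2]
wrist_force: [0.0, 0.2, -1.6]
gripper_width: 0.0436
grasp_force: 25.0
time_s: 6.2
tool_pos: [0.5101, -0.2921, 0.1669]
orientation: [-179.9, 0.1, 0.2]
wrist_force: [0.8, -1.0, 1.4]
gripper_width: 0.0699
grasp_force: 0.0
```

```bash
python3 -m pendant '[{"tx":8,"ty":-45,"tz":0,"rx":0,"ry":0,"rz":0},{"tx":16,"ty":-93,"tz":0,"rx":0,"ry":0,"rz":0},{"tx":24,"ty":-141,"tz":0,"rx":0,"ry":0,"rz":0},{"tx":32,"ty":-189,"tz":0,"rx":0,"ry":0,"rz":0},{"tx":40,"ty":-237,"tz":0,"rx":0,"ry":0,"rz":0},{"tx":48,"ty":-280,"tz":0,"rx":0,"ry":0,"rz":0},{"tx":52,"ty":-312,"tz":0,"rx":0,"ry":0,"rz":0},{"tx":52,"ty":-312,"tz":0,"rx":0,"ry":0,"rz":0},{"tx":52,"ty":-312,"tz":10,"rx":0,"ry":0,"rz":0},{"tx":52,"ty":-312,"tz":50,"rx":0,"ry":0,"rz":0},{"tx":52,"ty":-312,"tz":85,"rx":0,"ry":0,"rz":0},{"tx":52,"ty":-312,"tz":89,"rx":0,"ry":0,"rz":0}]' && python3 -m pendant '[{"tx":0,"ty":0,"tz":0,"rx":0,"ry":0,"rz":0},{"tx":0,"ty":0,"tz":0,"rx":0,"ry":0,"rz":0}]' && python3 -m pendant '[{"tx":0,"ty":0,"tz":0,"rx":0,"ry":0,"rz":0},{"tx":0,"ty":0,"tz":0,"rx":0,"ry":0,"rz":0},{"tx":0,"ty":0,"tz":0,"rx":0,"ry":0,"rz":0},{"tx":0,"ty":0,"tz":0,"rx":0,"ry":0,"rz":0},{"tx":0,"ty":0,"tz":0,"rx":0,"ry":0,"rz":0},{"tx":0,"ty":0,"tz":0,"rx":0,"ry":0,"rz":0}]' 36
```

```text
time_s: 7.4
tool_pos: [0.5581, 0.0182, 0.0714]
orientation: [180.0, 0.6, 0.1]
wrist_force: [-1.2, -0.2, 0.1]
gripper_width: 0.0701
grasp_force: 0.0
time_s: 7.6
tool_pos: [0.5624, 0.0189, 0.0797]
orientation: [180.0, -0.2, 0.2]
wrist_force: [-0.1, -0.3, 0.4]
gripper_width: 0.0704
grasp_force: 0.0
time_s: 8.2
tool_pos: [0.5618, 0.0199, 0.0783]
orientation: [-180.0, -0.1, 0.2]
wrist_force: [-0.6, 1.1, 3.9]
gripper_width: 0.0442
grasp_force: 25.0
```

```bash
python3 -m pendant '[{"tx":0,"ty":0,"tz":-25,"rx":0,"ry":0,"rz":0},{"tx":0,"ty":0,"tz":-65,"rx":0,"ry":0,"rz":0},{"tx":0,"ty":0,"tz":-105,"rx":0,"ry":0,"rz":0},{"tx":-10,"ty":25,"tz":-110,"rx":0,"ry":0,"rz":0},{"tx":-28,"ty":70,"tz":-110,"rx":0,"ry":0,"rz":0},{"tx":-46,"ty":115,"tz":-110,"rx":0,"ry":0,"rz":0},{"tx":-64,"ty":160,"tz":-110,"rx":0,"ry":0,"rz":0},{"tx":-82,"ty":205,"tz":-110,"rx":0,"ry":0,"rz":0},{"tx":-100,"ty":250,"tz":-110,"rx":0,"ry":0,"rz":0},{"tx":-115,"ty":285,"tz":-105,"rx":0,"ry":0,"rz":0},{"tx":-124,"ty":305,"tz":-95,"rx":0,"ry":0,"rz":0},{"tx":-127,"ty":313,"tz":-80,"rx":0,"ry":0,"rz":0}]' && python3 -m pendant '[{"tx":0,"ty":0,"tz":30,"rx":0,"ry":0,"rz":0},{"tx":0,"ty":0,"tz":60,"rx":0,"ry":0,"rz":0},{"tx":0,"ty":0,"tz":78,"rx":0,"ry":0,"rz":0},{"tx":0,"ty":0,"tz":86,"rx":0,"ry":0,"rz":0},{"tx":0,"ty":0,"tz":90,"rx":0,"ry":0,"rz":0},{"tx":0,"ty":0,"tz":91,"rx":0,"ry":0,"rz":0},{"tx":0,"ty":0,"tz":91,"rx":0,"ry":0,"rz":0},{"tx":0,"ty":0,"tz":91,"rx":0,"ry":0,"rz":0}]'
```

```text
time_s: 9.4
tool_pos: [0.4347, -0.2958, 0.1572]
orientation: [180.0, -0.0, 0.0]
wrist_force: [-0.6, 0.6, -1.1]
gripper_width: 0.0435
grasp_force: 25.0
time_s: 10.2
tool_pos: [0.4362, -0.2938, 0.0672]
orientation: [180.0, -0.1, 0.2]
wrist_force: [-0.1, 0.5, 0.6]
gripper_width: 0.0436
grasp_force: 25.0
```

```bash
python3 -m pendant '[{"tx":0,"ty":0,"tz":0,"rx":0,"ry":0,"rz":0},{"tx":0,"ty":0,"tz":0,"rx":0,"ry":0,"rz":0},{"tx":0,"ty":0,"tz":0,"rx":0,"ry":0,"rz":0},{"tx":0,"ty":0,"tz":0,"rx":0,"ry":0,"rz":0},{"tx":0,"ty":0,"tz":-20,"rx":0,"ry":0,"rz":0},{"tx":0,"ty":0,"tz":-60,"rx":0,"ry":0,"rz":0},{"tx":0,"ty":0,"tz":-100,"rx":0,"ry":0,"rz":0},{"tx":0,"ty":0,"tz":-100,"rx":0,"ry":0,"rz":0}]' 70 && python3 -m pendant '[{"tx":9,"ty":-45,"tz":0,"rx":0,"ry":0,"rz":0},{"tx":19,"ty":-92,"tz":0,"rx":0,"ry":0,"rz":0},{"tx":29,"ty":-139,"tz":0,"rx":0,"ry":0,"rz":0},{"tx":39,"ty":-186,"tz":0,"rx":0,"ry":0,"rz":0},{"tx":48,"ty":-230,"tz":0,"rx":0,"ry":0,"rz":0},{"tx":55,"ty":-262,"tz":0,"rx":0,"ry":0,"rz":0},{"tx":55,"ty":-268,"tz":0,"rx":0,"ry":0,"rz":0},{"tx":55,"ty":-268,"tz":0,"rx":0,"ry":0,"rz":0},{"tx":55,"ty":-268,"tz":40,"rx":0,"ry":0,"rz":0},{"tx":55,"ty":-268,"tz":75,"rx":0,"ry":0,"rz":0},{"tx":55,"ty":-268,"tz":89,"rx":0,"ry":0,"rz":0},{"tx":55,"ty":-268,"tz":89,"rx":0,"ry":0,"rz":0}]' && python3 -m pendant '[{"tx":0,"ty":0,"tz":0,"rx":0,"ry":0,"rz":0},{"tx":0,"ty":0,"tz":0,"rx":0,"ry":0,"rz":0}]' && python3 -m pendant '[{"tx":0,"ty":0,"tz":0,"rx":0,"ry":0,"rz":0},{"tx":0,"ty":0,"tz":0,"rx":0,"ry":0,"rz":0},{"tx":0,"ty":0,"tz":0,"rx":0,"ry":0,"rz":0},{"tx":0,"ty":0,"tz":0,"rx":0,"ry":0,"rz":0},{"tx":0,"ty":0,"tz":0,"rx":0,"ry":0,"rz":0},{"tx":0,"ty":0,"tz":0,"rx":0,"ry":0,"rz":0}]' 36
```

```text
time_s: 11.0
tool_pos: [0.4377, -0.2953, 0.1738]
orientation: [179.6, -0.5, 0.2]
wrist_force: [0.2, -0.4, 0.3]
gripper_width: 0.0699
grasp_force: 0.0
time_s: 12.2
tool_pos: [0.488, -0.0267, 0.0752]
orientation: [-180.0, 0.3, 0.1]
wrist_force: [-0.5, -0.2, -0.5]
gripper_width: 0.0702
grasp_force: 0.0
time_s: 12.4
tool_pos: [0.4908, -0.0262, 0.0799]
orientation: [180.0, -0.2, 0.2]
wrist_force: [-0.6, -0.1, 0.8]
gripper_width: 0.07
grasp_force: 0.0
time_s: 13.0
tool_pos: [0.4899, -0.0253, 0.078]
orientation: [-180.0, -0.0, 0.2]
wrist_force: [0.8, 1.9, 2.9]
gripper_width: 0.0435
grasp_force: 25.0
```

```bash
python3 -m pendant '[{"tx":0,"ty":0,"tz":-25,"rx":0,"ry":0,"rz":0},{"tx":0,"ty":0,"tz":-65,"rx":0,"ry":0,"rz":0},{"tx":0,"ty":0,"tz":-105,"rx":0,"ry":0,"rz":0},{"tx":-12,"ty":25,"tz":-110,"rx":0,"ry":0,"rz":0},{"tx":-33,"ty":68,"tz":-110,"rx":0,"ry":0,"rz":0},{"tx":-54,"ty":111,"tz":-110,"rx":0,"ry":0,"rz":0},{"tx":-75,"ty":154,"tz":-110,"rx":0,"ry":0,"rz":0},{"tx":-96,"ty":197,"tz":-110,"rx":0,"ry":0,"rz":0},{"tx":-114,"ty":235,"tz":-110,"rx":0,"ry":0,"rz":0},{"tx":-125,"ty":258,"tz":-105,"rx":0,"ry":0,"rz":0},{"tx":-130,"ty":268,"tz":-90,"rx":0,"ry":0,"rz":0},{"tx":-130,"ty":268,"tz":-70,"rx":0,"ry":0,"rz":0}]' && python3 -m pendant '[{"tx":0,"ty":0,"tz":25,"rx":0,"ry":0,"rz":0},{"tx":0,"ty":0,"tz":50,"rx":0,"ry":0,"rz":0},{"tx":0,"ty":0,"tz":68,"rx":0,"ry":0,"rz":0},{"tx":0,"ty":0,"tz":77,"rx":0,"ry":0,"rz":0},{"tx":0,"ty":0,"tz":80,"rx":0,"ry":0,"rz":0},{"tx":0,"ty":0,"tz":81,"rx":0,"ry":0,"rz":0},{"tx":0,"ty":0,"tz":81,"rx":0,"ry":0,"rz":0},{"tx":0,"ty":0,"tz":81,"rx":0,"ry":0,"rz":0}]' && python3 -m pendant '[{"tx":0,"ty":0,"tz":0,"rx":0,"ry":0,"rz":0},{"tx":0,"ty":0,"tz":0,"rx":0,"ry":0,"rz":0},{"tx":0,"ty":0,"tz":0,"rx":0,"ry":0,"rz":0},{"tx":0,"ty":0,"tz":0,"rx":0,"ry":0,"rz":0},{"tx":0,"ty":0,"tz":-20,"rx":0,"ry":0,"rz":0},{"tx":0,"ty":0,"tz":-60,"rx":0,"ry":0,"rz":0},{"tx":0,"ty":0,"tz":-100,"rx":0,"ry":0,"rz":0},{"tx":0,"ty":0,"tz":-100,"rx":0,"ry":0,"rz":0}]' 70
```

```text
time_s: 14.2
tool_pos: [0.3601, -0.2952, 0.1468]
orientation: [180.0, -0.0, 0.1]
wrist_force: [0.3, 0.2, -2.0]
gripper_width: 0.0437
grasp_force: 25.0
time_s: 15.0
tool_pos: [0.361, -0.2942, 0.0668]
orientation: [180.0, -0.0, 0.2]
wrist_force: [-0.0, 0.3, -1.5]
gripper_width: 0.0439
grasp_force: 25.0
time_s: 15.8
tool_pos: [0.3624, -0.2957, 0.1733]
orientation: [179.6, -0.4, 0.2]
wrist_force: [-0.1, -0.4, 0.3]
gripper_width: 0.0701
grasp_force: 0.0
```

```bash
python3 -m pendant '[{"tx":160,"ty":-393,"tz":-95,"rx":0,"ry":0,"rz":0},{"tx":160,"ty":-393,"tz":-95,"rx":0,"ry":0,"rz":0},{"tx":160,"ty":-393,"tz":-95,"rx":0,"ry":0,"rz":0},{"tx":160,"ty":-393,"tz":-95,"rx":0,"ry":0,"rz":0},{"tx":160,"ty":-393,"tz":-95,"rx":0,"ry":0,"rz":0},{"tx":160,"ty":-393,"tz":-95,"rx":0,"ry":0,"rz":0},{"tx":160,"ty":-393,"tz":-95,"rx":0,"ry":0,"rz":0},{"tx":160,"ty":-393,"tz":-95,"rx":0,"ry":0,"rz":0},{"tx":160,"ty":-393,"tz":-95,"rx":0,"ry":0,"rz":0},{"tx":160,"ty":-393,"tz":-95,"rx":0,"ry":0,"rz":0},{"tx":160,"ty":-393,"tz":-95,"rx":0,"ry":0,"rz":0},{"tx":160,"ty":-393,"tz":-95,"rx":0,"ry":0,"rz":0}]' && python3 -m pendant '[{"tx":0,"ty":0,"tz":0,"rx":0,"ry":0,"rz":0},{"tx":0,"ty":0,"tz":0,"rx":0,"ry":0,"rz":0},{"tx":0,"ty":0,"tz":0,"rx":0,"ry":0,"rz":0},{"tx":0,"ty":0,"tz":0,"rx":0,"ry":0,"rz":0}]'
python3 - <<'E'
from h import *
im,m=grab("wrist"); cv2.imwrite("pics/w2.png",im)
s,_=grab("scene"); cv2.imwrite("pics/s2.png",cv2.resize(s[60:320,80:460],None,fx=2,fy=2))
R0={"red":(.56,.02),"yellow":(.547,-.088),"green":(.49,-.025)}
for c,g in R0.items():
    for b in blobs(mask(im,c),300): print(c,cv2.boundingRect(b),circ(ray(m,b,.016),g,.030), ray(m,b,.016).mean(0))
k=cv2.inRange(hsv(im),(0,0,60),(180,70,255)); k=cv2.morphologyEx(k,cv2.MORPH_OPEN,np.ones((3,3)))
for b in blobs(k,600):
    if b[:,1].max()<300: print("grey",cv2.boundingRect(b),"z.04",rect_world(m,b,.04),"z.008",rect_world(m,b,.008))
for o in outline(im,m): print("dark",o)
E
```

```text
time_s: 17.0
tool_pos: [0.5188, 0.0986, 0.2609]
orientation: [180.0, 0.1, 0.2]
wrist_force: [0.0, -1.0, 0.0]
gripper_width: 0.0699
grasp_force: 0.0
time_s: 17.4
tool_pos: [0.5191, 0.0991, 0.2617]
orientation: [180.0, -0.0, 0.2]
wrist_force: [-0.3, -0.3, 0.4]
gripper_width: 0.0698
grasp_force: 0.0
red (293, 110, 44, 45) (array([0.55924524, 0.02105384]), 123) [0.55978469 0.02112821]
yellow (375, 123, 41, 43) (array([ 0.54354555, -0.08699198]), 97) [ 0.54366533 -0.08926261]
green (322, 162, 43, 41) (array([ 0.48904637, -0.02419373]), 116) [ 0.4895438  -0.02416075]
grey (92, 150, 100, 111) z.04 (array([456.7, 258.5]), array([141.2, 112.5]), -18.7) z.008 (array([444. , 272.4]), array([153.6, 122.3]), -18.7)
grey (78, 0, 96, 57) z.04 (array([675.3, 245.3]), array([102.4,  58.3]), -80.9) z.008 (array([681.7, 258.2]), array([111.4,  63.5]), -80.9)
grey (0, 0, 57, 63) z.04 (array([681.4, 374.2]), array([79.6, 52.7]), -67.2) z.008 (array([688.3, 398.3]), array([86.6, 57.3]), -67.2)
grey (245, 0, 85, 42) z.04 (array([686.3,  65.4]), array([93.3, 40.9]), -89.8) z.008 (array([693.7,  62.5]), array([101.4,  44.5]), -89.8)
grey (339, 114, 44, 51) z.04 (array([553., -33.]), array([60.5, 46. ]), -7.6) z.008 (array([548.7, -44.6]), array([65.9, 50. ]), -7.6)
dark (array([269.9, 100.1]), array([952.3, 344.5]), -89.8)
dark (array([199.9,  84. ]), array([460.4, 164.4]), -81.8)
dark (array([692.5, 291.1]), array([109.4,  45.7]), -89.8)
dark (array([ 652.5, -201.3]), array([94.4, 46. ]), 15.3)
dark (array([682.6, 223. ]), array([61.8, 39.1]), -29.7)
dark (array([601.4, 295.9]), array([138.8,   9.3]), 0.0)
dark (array([667.4,   1.3]), array([97.6,  9.5]), 0.3)
dark (array([691. ,  80.2]), array([86.4,  6.9]), 58.4)
dark (array([234.7, 329.4]), array([91.9, 20.1]), -4.0)
dark (array([553.7, -17.3]), array([61.6,  7.7]), -6.7)
dark (array([305.3, -10.4]), array([45.5, 18.3]), 3.8)
```

View pics/w2.png

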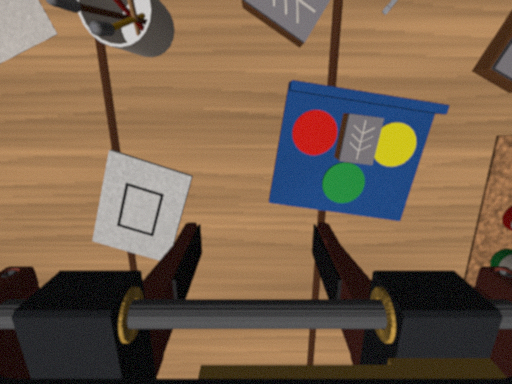

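View pics/s2.png

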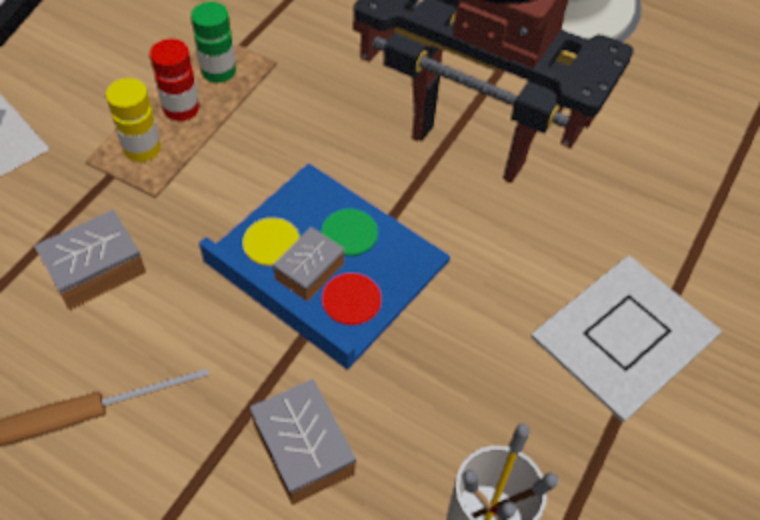

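All three jars stand upright on the mat, in the crop at (135,120), (175,80) and (214,42). The coasters are bare, the block lies on the stand at (310,262) and the outline is at (627,333). In the wrist view the block is at (361,139), with no jar near it.

The block is at (0.553,-0.034), yaw -7.6°. I'll grip it with the fingertips at z≈0.020, above the coasters.

```bash
python3 -m pendant '[{"tx":12,"ty":45,"tz":10,"rx":0,"ry":0,"rz":0.136},{"tx":24,"ty":90,"tz":25,"rx":0,"ry":0,"rz":0.136},{"tx":34,"ty":130,"tz":45,"rx":0,"ry":0,"rz":0.136},{"tx":34,"ty":133,"tz":90,"rx":0,"ry":0,"rz":0.136},{"tx":34,"ty":133,"tz":135,"rx":0,"ry":0,"rz":0.136},{"tx":34,"ty":133,"tz":165,"rx":0,"ry":0,"rz":0.136},{"tx":34,"ty":133,"tz":165,"rx":0,"ry":0,"rz":0.136},{"tx":34,"ty":133,"tz":190,"rx":0,"ry":0,"rz":0.136},{"tx":34,"ty":133,"tz":210,"rx":0,"ry":0,"rz":0.136},{"tx":34,"ty":133,"tz":220,"rx":0,"ry":0,"rz":0.136},{"tx":34,"ty":133,"tz":222,"rx":0,"ry":0,"rz":0.136},{"tx":34,"ty":133,"tz":222,"rx":0,"ry":0,"rz":0.136}]' 64 && python3 -m pendant '[{"tx":0,"ty":0,"tz":0,"rx":0,"ry":0,"rz":0},{"tx":0,"ty":0,"tz":0,"rx":0,"ry":0,"rz":0}]' && python3 -m pendant '[{"tx":0,"ty":0,"tz":0,"rx":0,"ry":0,"rz":0},{"tx":0,"ty":0,"tz":0,"rx":0,"ry":0,"rz":0},{"tx":0,"ty":0,"tz":0,"rx":0,"ry":0,"rz":0},{"tx":0,"ty":0,"tz":0,"rx":0,"ry":0,"rz":0},{"tx":0,"ty":0,"tz":0,"rx":0,"ry":0,"rz":0},{"tx":0,"ty":0,"tz":0,"rx":0,"ry":0,"rz":0}]' 36 20
```

```text
time_s: 18.7
tool_pos: [0.5544, -0.0333, 0.041]
orientation: [-180.0, -0.1, -7.6]
wrist_force: [1.0, 0.1, -0.5]
gripper_width: 0.0641
grasp_force: 0.0
time_s: 18.9
tool_pos: [0.5544, -0.0334, 0.0411]
orientation: [-180.0, -0.1, -7.6]
wrist_force: [0.5, -0.1, -0.2]
gripper_width: 0.0635
grasp_force: 0.0
time_s: 19.5
tool_pos: [0.5537, -0.0333, 0.0398]
orientation: [180.0, -0.0, -7.6]
wrist_force: [-0.7, -0.1, 1.5]
gripper_width: 0.0437
grasp_force: 20.0
```

```bash
python3 -m pendant '[{"tx":0,"ty":0,"tz":-20,"rx":0,"ry":0,"rz":0},{"tx":0,"ty":0,"tz":-60,"rx":0,"ry":0,"rz":0},{"tx":0,"ty":0,"tz":-100,"rx":0,"ry":0,"rz":0},{"tx":-15,"ty":-30,"tz":-130,"rx":0,"ry":0,"rz":0.03},{"tx":-30,"ty":-70,"tz":-150,"rx":0,"ry":0,"rz":0.06},{"tx":-46,"ty":-112,"tz":-165,"rx":0,"ry":0,"rz":0.1},{"tx":-62,"ty":-154,"tz":-180,"rx":0,"ry":0,"rz":0.13},{"tx":-78,"ty":-196,"tz":-190,"rx":0,"ry":0,"rz":0.16},{"tx":-94,"ty":-238,"tz":-200,"rx":0,"ry":0,"rz":0.194},{"tx":-108,"ty":-275,"tz":-200,"rx":0,"ry":0,"rz":0.194},{"tx":-114,"ty":-292,"tz":-200,"rx":0,"ry":0,"rz":0.194},{"tx":-114,"ty":-292,"tz":-200,"rx":0,"ry":0,"rz":0.194}]' && python3 -m pendant '[{"tx":0,"ty":0,"tz":0,"rx":0,"ry":0,"rz":0},{"tx":0,"ty":0,"tz":0,"rx":0,"ry":0,"rz":0},{"tx":0,"ty":0,"tz":0,"rx":0,"ry":0,"rz":0},{"tx":0,"ty":0,"tz":0,"rx":0,"ry":0,"rz":0}]'
python3 - <<'E'
from h import *
im,m=grab("wrist"); cv2.imwrite("pics/w3.png",im)
k=cv2.inRange(hsv(im),(0,0,120),(180,50,255)); k=cv2.morphologyEx(k,cv2.MORPH_OPEN,np.ones((3,3)))
for b in blobs(k,600): print("white",cv2.boundingRect(b),rect_world(m,b,.008))
for b in blobs(cv2.inRange(hsv(im),(0,0,0),(180,255,90)),300):
    s=rect_world(m,b,.008)
    if 55<s[1][0]<80 : print("dark",cv2.boundingRect(b),s)
st=telemetry.read_state(); print(st["tool_pos"],st["orientation"], "tcp px",proj(m,st["tool_pos"]))
E
```

```text
time_s: 20.7
tool_pos: [0.4781, 0.2735, 0.239]
orientation: [180.0, 0.1, -18.5]
wrist_force: [0.7, -0.9, -0.3]
gripper_width: 0.044
grasp_force: 20.0
time_s: 21.1
tool_pos: [0.4795, 0.2702, 0.2397]
orientation: [180.0, -0.0, -18.8]
wrist_force: [0.4, 0.3, -1.0]
gripper_width: 0.0443
grasp_force: 20.0
white (0, 0, 136, 182) (array([679.6, 503.5]), array([281.1, 122.5]), -67.0)
white (217, 134, 92, 89) (array([455.4, 269.4]), array([124.5, 119.9]), -18.8)
white (230, 211, 65, 82) (array([348.1, 304.9]), array([135.9,  93.1]), -17.9)
white (245, 167, 36, 23) (array([458. , 268.3]), array([48. , 31.1]), 71.2)
[0.47945939 0.27040439 0.23970406] [-1.79998451e+02 -6.42568757e-03 -1.87677724e+01] tcp px [[255.23194533 252.72478221]]
```

View pics/w3.png

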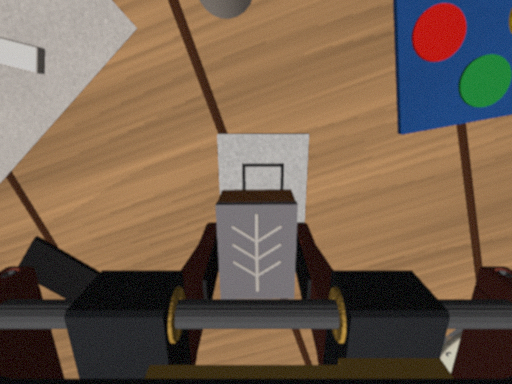

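The block is held square at (257,248) and partly hides the outline, whose front and side edges show at row 165 and columns 244–282. I'll measure both in the tool frame.

Run:
```python
from h import *
im=cv2.imread("pics/w3.png"); m=vision.camera_model("wrist"); st=telemetry.read_state()
T=st["tool_pos"]; y=np.radians(st["orientation"][2]); A=np.array([[np.cos(y),np.sin(y)],[np.sin(y),-np.cos(y)]])
tf=lambda p,z:(((ray(m,p,z)-T[:2])@A.T)*1000).round(2)
g=cv2.cvtColor(im,cv2.COLOR_BGR2GRAY).astype(float)
# dark line centroid along profiles (weights = darkness below white)
def dark(prof,base): w=np.clip(base-60-prof,0,None); return (w*np.arange(len(prof))).sum()/w.sum()
rows=range(172,188)
l=[238+dark(g[r,238:252],180) for r in rows]; r_=[275+dark(g[r,275:289],180) for r in rows]
t=[158+dark(g[158:172,c],180) for c in range(250,278)]
print("line L",np.mean(l[:4]),np.mean(l[-4:]),"R",np.mean(r_[:4]),np.mean(r_[-4:]),"T",np.mean(t[:6]),np.mean(t[-6:]))
print("outline L,R,T mm (tool):",tf([np.mean(l[:8]),175.5],.008),tf([np.mean(r_[:8]),175.5],.008),tf([[253,np.mean(t[:6])],[275,np.mean(t[-6:])]],.008))
# board front edge, left, right
e=[128+np.argmax(np.diff(g[128:140,c])) +1 for c in range(225,302)]
print("board front row",np.mean(e[:20]),np.mean(e[-20:]),tf([[235,np.mean(e[:20])],[292,np.mean(e[-20:])]],.008))
L=[212+np.argmax(np.diff(g[r,212:225]))+1 for r in range(140,180)];Rr=[300+np.argmin(np.diff(g[r,300:315]))+1 for r in range(140,180)]
print("board L/R at row160",np.mean(L),np.mean(Rr),tf([[np.mean(L),160],[np.mean(Rr),160]],.008))
# block top front edge profile
print("col 235 & 275 rows190-210",g[188:210,235].astype(int),g[188:210,275].astype(int)); print("row 295-303",g[290:304,240].astype(int))
print("row 240 cols",g[240,212:222].astype(int),g[240,290:302].astype(int))
zt=T[2]+.0002
print("blk front",tf([[235,203.5],[275,203.5]],zt),"back",tf([[240,299],[275,299]],zt))
```

```text
line L 243.27338334753296 243.58374388921936 R 281.85672226918416 281.48864982599594 T 164.68057346235253 164.67029072949643
outline L,R,T mm (tool): [[-16.03 -17.41]] [[-16.02  34.83]] [[-1.01 -4.2 ]
 [-1.   25.35]]
board front row 134.1 134.15 [[ 39.58 -27.45]
 [ 39.52  46.66]]
board L/R at row160 218.2 307.775 [[  5.37 -50.69]
 [  5.38  69.03]]
col 235 & 275 rows190-210 [166 129  78  41  35  30  34  36  32  35  37  41  44  43  47  43  71 104
 120 117 115 119] [171 127  63  39  35  37  34  33  33  41  33  36  48  46  45  49  83 104
 118 121 122 116]
row 295-303 [115 113 113 115 110 115 115 120 107  77  40  30  19  32]
row 240 cols [ 27  31  13   8  36  79 111 119 117 123] [118 118 117 122 120 109  73  28  20  17  39  30]
blk front [[ 29.8  -10.93]
 [ 29.8   10.51]] back [[-31.39  -9.32]
 [-31.39  11.72]]
```

```bash
python3 -m pendant '[{"tx":-20,"ty":5,"tz":30,"rx":0,"ry":0,"rz":0},{"tx":-34,"ty":9,"tz":70,"rx":0,"ry":0,"rz":0},{"tx":-34,"ty":9,"tz":110,"rx":0,"ry":0,"rz":0},{"tx":-34,"ty":9,"tz":150,"rx":0,"ry":0,"rz":0},{"tx":-34,"ty":9,"tz":180,"rx":0,"ry":0,"rz":0},{"tx":-34,"ty":9,"tz":195,"rx":0,"ry":0,"rz":0},{"tx":-34,"ty":9,"tz":198,"rx":0,"ry":0,"rz":0},{"tx":-34,"ty":9,"tz":198,"rx":0,"ry":0,"rz":0},{"tx":-34,"ty":9,"tz":198,"rx":0,"ry":0,"rz":0},{"tx":-34,"ty":9,"tz":198,"rx":0,"ry":0,"rz":0}]'
python3 - <<'E'
from h import *
im,m=grab("wrist"); cv2.imwrite("pics/w4.png",cv2.resize(im[120:310,170:350],None,fx=3,fy=3,interpolation=cv2.INTER_CUBIC)); cv2.imwrite("pics/w4f.png",im)
st=telemetry.read_state(); print(st["tool_pos"],st["orientation"])
E
```

```text
time_s: 22.15
tool_pos: [0.4452, 0.2741, 0.0437]
orientation: [-179.9, -0.1, -18.7]
wrist_force: [-0.7, 0.3, -0.6]
gripper_width: 0.044
grasp_force: 20.0
[0.44495458 0.27401579 0.04336825] [-1.79880734e+02 -1.12127394e-01 -1.86899766e+01]
```

View pics/w4.png

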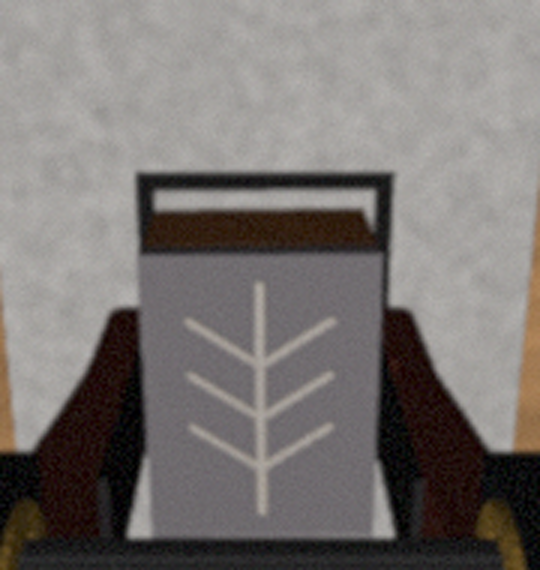

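The crop shows the block just above the outline, square to it, but sitting left and slightly back. Its bottom front edge spans columns 151–365 at row 210, and the inner outline spans 155–376 with its front line at row 188. I'll work out the remaining shift.

Run:
```python
from h import *
im=cv2.imread("pics/w4f.png"); m=vision.camera_model("wrist"); st=telemetry.read_state()
T=st["tool_pos"]; y=np.radians(st["orientation"][2]); A=np.array([[np.cos(y),np.sin(y)],[np.sin(y),-np.cos(y)]])
tf=lambda p,z:(((ray(m,p,z)-T[:2])@A.T)*1000).round(2)
S=lambda x,y:[170+x/3-.33,120+y/3-.33]
zb=T[2]-.0278
g=cv2.cvtColor(im,cv2.COLOR_BGR2GRAY).astype(int)
print(g[184,208:306].tolist()); print(g[192,208:306].tolist())
for c in (225,250,280,295): print(c,g[174:208,c].tolist())
print("blk bottom front",tf([S(151,210),S(365,210)],zb),"top",tf([S(139,251),S(383,251)],T[2]),"back top",tf([S(152,537),S(373,537)],T[2]))
print("inner outline",tf([S(155,195),S(376,195),S(265,188)],.008))
```

```text
[170, 170, 169, 165, 168, 167, 153, 106, 51, 27, 22, 36, 54, 94, 131, 143, 140, 143, 141, 144, 141, 148, 148, 144, 151, 149, 153, 149, 148, 148, 144, 144, 143, 146, 145, 143, 145, 148, 147, 147, 149, 153, 155, 151, 151, 147, 149, 150, 147, 148, 150, 149, 155, 155, 156, 153, 156, 155, 159, 156, 157, 155, 156, 160, 151, 153, 154, 149, 149, 147, 150, 151, 152, 151, 154, 151, 157, 156, 154, 155, 156, 159, 153, 160, 164, 155, 136, 90, 40, 24, 21, 33, 77, 132, 160, 163, 163, 163]
[166, 164, 164, 164, 165, 162, 154, 121, 71, 38, 21, 29, 29, 27, 33, 30, 28, 36, 26, 32, 35, 32, 35, 32, 31, 34, 33, 31, 27, 41, 34, 37, 36, 29, 28, 30, 37, 23, 30, 20, 34, 35, 36, 36, 34, 33, 29, 36, 38, 33, 27, 30, 37, 30, 37, 26, 36, 36, 35, 31, 37, 35, 35, 29, 42, 25, 28, 29, 36, 29, 28, 36, 32, 36, 32, 34, 33, 34, 31, 29, 33, 24, 38, 78, 118, 141, 121, 70, 29, 27, 33, 44, 99, 152, 165, 161, 161, 160]
225 [161, 168, 154, 115, 60, 32, 24, 24, 55, 98, 143, 155, 160, 163, 158, 135, 90, 44, 36, 29, 33, 28, 27, 37, 32, 33, 38, 36, 32, 36, 58, 91, 109, 113]
250 [169, 167, 153, 111, 57, 33, 24, 28, 58, 110, 155, 170, 174, 167, 153, 121, 71, 33, 36, 32, 26, 37, 30, 37, 42, 26, 38, 42, 31, 47, 71, 93, 108, 111]
280 [158, 161, 144, 104, 58, 28, 21, 27, 68, 120, 152, 165, 169, 170, 160, 119, 65, 31, 32, 30, 32, 34, 31, 30, 33, 37, 37, 43, 31, 36, 78, 102, 108, 111]
295 [161, 157, 151, 109, 53, 29, 22, 28, 45, 71, 90, 85, 86, 84, 86, 82, 79, 77, 70, 64, 63, 54, 57, 40, 31, 32, 27, 35, 38, 44, 74, 102, 112, 110]
blk bottom front [[ 28.69 -22.51]
 [ 28.72  22.51]] top [[ 29.78 -21.15]
 [ 29.82  22.52]] back top [[-31.31 -21.16]
 [-31.23  23.15]]
inner outline [[ 29.73 -22.53]
 [ 29.77  25.74]
 [ 31.34   1.5 ]]
```

The inner outline measures 48.3 mm wide, as it should. The block needs about +1.3 mm in tool y and +0.5 mm in tool x. I'll shift, lower almost to contact and check again.

```bash
python3 -m pendant '[{"tx":0.5,"ty":1.3,"tz":0,"rx":0,"ry":0,"rz":0},{"tx":0.5,"ty":1.3,"tz":0,"rx":0,"ry":0,"rz":0},{"tx":0.5,"ty":1.3,"tz":2,"rx":0,"ry":0,"rz":0},{"tx":0.5,"ty":1.3,"tz":4,"rx":0,"ry":0,"rz":0},{"tx":0.5,"ty":1.3,"tz":5,"rx":0,"ry":0,"rz":0},{"tx":0.5,"ty":1.3,"tz":5,"rx":0,"ry":0,"rz":0},{"tx":0.5,"ty":1.3,"tz":5,"rx":0,"ry":0,"rz":0},{"tx":0.5,"ty":1.3,"tz":5,"rx":0,"ry":0,"rz":0}]'
python3 - <<'E'
from h import *
im,m=grab("wrist"); cv2.imwrite("pics/w5.png",cv2.resize(im[170:220,190:320],None,fx=6,fy=6,interpolation=cv2.INTER_CUBIC)); cv2.imwrite("pics/w5f.png",im)
E
```

```text
time_s: 23.0
tool_pos: [0.4441, 0.2722, 0.0367]
orientation: [-180.0, -0.0, -18.7]
wrist_force: [-0.2, -0.8, -1.2]
gripper_width: 0.0438
grasp_force: 20.0
```

View pics/w5.png

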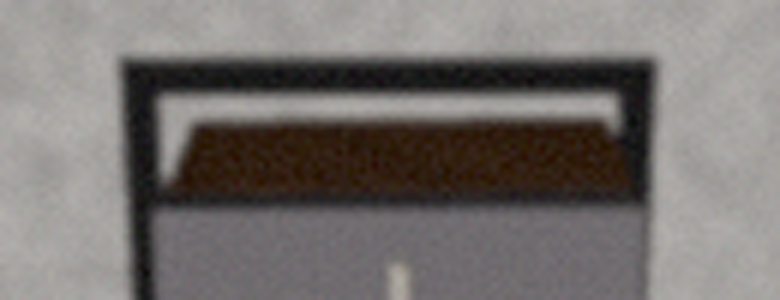

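Run:
```python
from h import *
m=vision.camera_model("wrist"); st=telemetry.read_state()
T=st["tool_pos"]; y=np.radians(st["orientation"][2]); A=np.array([[np.cos(y),np.sin(y)],[np.sin(y),-np.cos(y)]])
tf=lambda p,z:(((ray(m,p,z)-T[:2])@A.T)*1000).round(2)
S=lambda x,y:[190+x/6-.42,170+y/6-.42]
print(T,"inner",tf([S(159,120),S(617,120),S(388,90)],.008))
for z in (.008,.009,.010): print("blk",z,tf([S(190,122),S(605,122)],z))
```

```text
[0.44414717 0.27218405 0.0367148 ] inner [[ 28.44 -25.05]
 [ 28.45  23.35]
 [ 31.75  -0.84]]
blk 0.008 [[ 28.22 -21.78]
 [ 28.23  22.09]]
blk 0.009 [[ 28.54 -21.65]
 [ 28.55  21.97]]
blk 0.01 [[ 28.86 -21.52]
 [ 28.87  21.84]]
```

The inner centre is 1.0 mm to the left of the block, and the front gap is 3.2 mm where 2 is wanted. I'll shift tx +1.2, ty -1.0.

```bash
python3 -m pendant '[{"tx":1.2,"ty":-1,"tz":0,"rx":0,"ry":0,"rz":0},{"tx":1.2,"ty":-1,"tz":0,"rx":0,"ry":0,"rz":0},{"tx":1.2,"ty":-1,"tz":0.5,"rx":0,"ry":0,"rz":0},{"tx":1.2,"ty":-1,"tz":0.5,"rx":0,"ry":0,"rz":0},{"tx":1.2,"ty":-1,"tz":0.5,"rx":0,"ry":0,"rz":0},{"tx":1.2,"ty":-1,"tz":0.5,"rx":0,"ry":0,"rz":0}]'
python3 - <<'E'
from h import *
im,m=grab("wrist"); g=cv2.cvtColor(im,cv2.COLOR_BGR2GRAY)[170:220,190:320]; cv2.imwrite("pics/w6f.png",im)
g=cv2.resize(g,None,fx=6,fy=6,interpolation=cv2.INTER_CUBIC).astype(int)
def cross(p): # positions where profile crosses 95
    s=p>95; i=np.flatnonzero(s[1:]!=s[:-1]); return i.tolist()
for r in (105,110,115,120,125,130,140): print(r,cross(g[r]))
for c in (250,390,530): print("c",c,cross(g[:,c]))
E
```

```text
time_s: 23.65
tool_pos: [0.4455, 0.2727, 0.0361]
orientation: [-180.0, 0.0, -18.7]
wrist_force: [-0.1, -0.3, -1.3]
gripper_width: 0.044
grasp_force: 20.0
105 [130, 221, 229, 250, 255, 341, 356, 583, 585, 605, 613, 662]
110 [130, 166, 625, 662]
115 [130, 165, 627, 662]
120 [130, 165, 279, 281, 286, 319, 323, 326, 360, 368, 388, 402, 444, 451, 462, 602, 627, 662]
125 [131, 165, 194, 606, 627, 662]
130 [132, 166, 189, 608, 627, 662]
140 [133, 167, 187, 613, 627, 662]
c 250 [71, 105, 121, 212]
c 390 [71, 105, 119, 212]
c 530 [70, 106, 117, 212]
```

It is now centred: inner 165–627 against block 193–604, with a front gap of about 1.6 mm. I'll set it down, release it and back off for a look.

```bash
python3 -m pendant '[{"tx":-0.2,"ty":-0.2,"tz":0.4,"rx":0,"ry":0,"rz":0},{"tx":-0.2,"ty":-0.2,"tz":0.6,"rx":0,"ry":0,"rz":0},{"tx":-0.2,"ty":-0.2,"tz":0.6,"rx":0,"ry":0,"rz":0}]' && python3 -m pendant '[{"tx":0,"ty":0,"tz":0,"rx":0,"ry":0,"rz":0},{"tx":0,"ty":0,"tz":0,"rx":0,"ry":0,"rz":0},{"tx":0,"ty":0,"tz":0,"rx":0,"ry":0,"rz":0},{"tx":0,"ty":0,"tz":0,"rx":0,"ry":0,"rz":0},{"tx":0,"ty":0,"tz":-15,"rx":0,"ry":0,"rz":0},{"tx":0,"ty":0,"tz":-55,"rx":0,"ry":0,"rz":0},{"tx":0,"ty":0,"tz":-100,"rx":0,"ry":0,"rz":0},{"tx":0,"ty":0,"tz":-130,"rx":0,"ry":0,"rz":0},{"tx":0,"ty":0,"tz":-130,"rx":0,"ry":0,"rz":0},{"tx":0,"ty":0,"tz":-130,"rx":0,"ry":0,"rz":0}]' 64
python3 - <<'E'
from h import *
im,m=grab("wrist"); st=telemetry.read_state(); print(proj(m,[.4445,.2725,.008]))
cv2.imwrite("pics/w7f.png",im); cv2.imwrite("pics/w7.png",cv2.resize(im[150:300,170:350],None,fx=4,fy=4,interpolation=cv2.INTER_CUBIC))
E
```

```text
time_s: 24.0
tool_pos: [0.4455, 0.273, 0.0358]
orientation: [-180.0, -0.0, -18.7]
wrist_force: [-0.3, -0.1, 1.1]
gripper_width: 0.0442
grasp_force: 20.0
time_s: 25.0
tool_pos: [0.4459, 0.2732, 0.1672]
orientation: [-179.9, -0.1, -18.7]
wrist_force: [-0.4, -0.3, -1.3]
gripper_width: 0.0641
grasp_force: 0.0
[[257.30208413 179.45939911]]
```

View pics/w7.png

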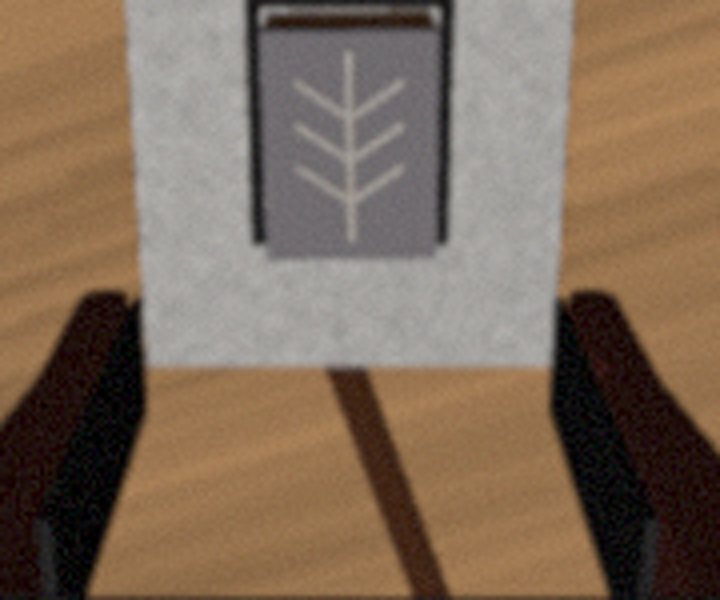

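The block lies face up and square in the outline, with even side gaps. Its back line is hidden by parallax, so I'll check front to back numerically.

Run:
```python
from h import *
m=vision.camera_model("wrist"); st=telemetry.read_state()
T=st["tool_pos"]; y=np.radians(st["orientation"][2]); A=np.array([[np.cos(y),np.sin(y)],[np.sin(y),-np.cos(y)]])
tf=lambda p,z:(((ray(m,p,z)-T[:2])@A.T)*1000).round(2)
g=cv2.cvtColor(cv2.imread("pics/w7f.png"),cv2.COLOR_BGR2GRAY)
B=cv2.resize(g,None,fx=4,fy=4,interpolation=cv2.INTER_CUBIC).astype(int)
def cr(p,t,a,b): s=p>t; return [ (i+a) for i in np.flatnonzero(s[1:]!=s[:-1])]
S=lambda x,y:[x/4-.375,y/4-.375]
c0,r0=680,600
print("col center",cr(B[560:660,c0+300],95,560,0),"outline side bottom col",cr(B[800:870,c0+258],95,800,0),cr(B[800:870,c0+442],95,800,0))
print("block back",cr(B[830:880,c0+300],140,830,0),cr(B[830:880,c0+400],140,830,0))
print("row r0+130",cr(B[r0+130,c0+220:c0+480],75,0,0))
print("board back", tf([S(c0+300,r0+367)],.008),"outline back outer",tf([S(c0+258,r0+243),S(c0+442,r0+243)],.008))
print("blk back top",tf([S(c0+270,r0+258),S(c0+435,r0+258)],.036),"blk front top",tf([S(c0+265,r0+29),S(c0+438,r0+29)],.036),"front inner",tf([S(c0+350,r0+7)],.008),"blk front bottom",tf([S(c0+350,r0+17)],.008))
```

```text
col center [np.int64(593), np.int64(633)] outline side bottom col [np.int64(843)] [np.int64(843)]
block back [np.int64(860)] [np.int64(859)]
row r0+130 [np.int64(30), np.int64(41), np.int64(218), np.int64(228)]
board back [[-76.44 -13.38]] outline back outer [[-37.28 -24.79]
 [-37.29  27.38]]
blk back top [[-30.23 -19.42]
 [-30.24  23.19]] blk front top [[ 29.64 -19.39]
 [ 29.64  22.53]] front inner [[30.05  1.26]] blk front bottom [[27.37  1.26]]
```

The block has a front gap of about 2 mm, equal side gaps and 0° relative yaw, so the block is done. Next are the jars, by inverting the original grasps. I'll start with red.

```bash
python3 -m pendant '[{"tx":172.6,"ty":540,"tz":0,"rx":0,"ry":0,"rz":-0.33},{"tx":172.6,"ty":540,"tz":0,"rx":0,"ry":0,"rz":-0.33},{"tx":172.6,"ty":540,"tz":0,"rx":0,"ry":0,"rz":-0.33},{"tx":172.6,"ty":540,"tz":0,"rx":0,"ry":0,"rz":-0.33},{"tx":172.6,"ty":540,"tz":0,"rx":0,"ry":0,"rz":-0.33},{"tx":172.6,"ty":540,"tz":0,"rx":0,"ry":0,"rz":-0.33},{"tx":172.6,"ty":540,"tz":0,"rx":0,"ry":0,"rz":-0.33},{"tx":172.6,"ty":540,"tz":0,"rx":0,"ry":0,"rz":-0.33},{"tx":172.6,"ty":540,"tz":0,"rx":0,"ry":0,"rz":-0.33},{"tx":172.6,"ty":540,"tz":0,"rx":0,"ry":0,"rz":-0.33},{"tx":172.6,"ty":540,"tz":0,"rx":0,"ry":0,"rz":-0.33},{"tx":172.6,"ty":540,"tz":0,"rx":0,"ry":0,"rz":-0.33}]' 70 25 && python3 -m pendant '[{"tx":0,"ty":0,"tz":0,"rx":0,"ry":0,"rz":0},{"tx":0,"ty":0,"tz":0,"rx":0,"ry":0,"rz":0},{"tx":0,"ty":0,"tz":0,"rx":0,"ry":0,"rz":0},{"tx":0,"ty":0,"tz":0,"rx":0,"ry":0,"rz":0}]'
```

```text
time_s: 26.25
tool_pos: [0.4342, -0.2968, 0.163]
orientation: [-179.9, 0.2, 0.0]
wrist_force: [0.9, 0.2, -0.2]
gripper_width: 0.0699
grasp_force: 0.0
time_s: 26.65
tool_pos: [0.4361, -0.2926, 0.1653]
orientation: [-180.0, 0.0, 0.3]
wrist_force: [0.4, 0.4, 0.0]
gripper_width: 0.0701
grasp_force: 0.0
```

```bash
python3 -m pendant '[{"tx":0,"ty":1,"tz":30,"rx":0,"ry":0,"rz":0},{"tx":0,"ty":1,"tz":65,"rx":0,"ry":0,"rz":0},{"tx":0,"ty":1,"tz":90,"rx":0,"ry":0,"rz":0},{"tx":0,"ty":1,"tz":98,"rx":0,"ry":0,"rz":0},{"tx":0,"ty":1,"tz":98,"rx":0,"ry":0,"rz":0},{"tx":0,"ty":1,"tz":98,"rx":0,"ry":0,"rz":0},{"tx":0,"ty":1,"tz":98,"rx":0,"ry":0,"rz":0}]' && python3 -m pendant '[{"tx":0,"ty":0,"tz":0,"rx":0,"ry":0,"rz":0},{"tx":0,"ty":0,"tz":0,"rx":0,"ry":0,"rz":0},{"tx":0,"ty":0,"tz":0,"rx":0,"ry":0,"rz":0},{"tx":0,"ty":0,"tz":0,"rx":0,"ry":0,"rz":0},{"tx":0,"ty":0,"tz":0,"rx":0,"ry":0,"rz":0},{"tx":0,"ty":0,"tz":0,"rx":0,"ry":0,"rz":0}]' 36
```

```text
time_s: 27.35
tool_pos: [0.4369, -0.2954, 0.0697]
orientation: [179.9, -0.2, 0.2]
wrist_force: [0.0, 0.8, -0.2]
gripper_width: 0.0702
grasp_force: 0.0
time_s: 27.95
tool_pos: [0.436, -0.2948, 0.0678]
orientation: [-180.0, -0.0, 0.2]
wrist_force: [-0.2, 1.2, 2.1]
gripper_width: 0.0437
grasp_force: 25.0
```

```bash
python3 -m pendant '[{"tx":0,"ty":0,"tz":-25,"rx":0,"ry":0,"rz":0},{"tx":0,"ty":0,"tz":-70,"rx":0,"ry":0,"rz":0},{"tx":0,"ty":0,"tz":-110,"rx":0,"ry":0,"rz":0},{"tx":12,"ty":-30,"tz":-120,"rx":0,"ry":0,"rz":0},{"tx":30,"ty":-75,"tz":-120,"rx":0,"ry":0,"rz":0},{"tx":48,"ty":-120,"tz":-120,"rx":0,"ry":0,"rz":0},{"tx":66,"ty":-165,"tz":-120,"rx":0,"ry":0,"rz":0},{"tx":84,"ty":-210,"tz":-120,"rx":0,"ry":0,"rz":0},{"tx":102,"ty":-255,"tz":-120,"rx":0,"ry":0,"rz":0},{"tx":116,"ty":-290,"tz":-115,"rx":0,"ry":0,"rz":0},{"tx":125.5,"ty":-312,"tz":-100,"rx":0,"ry":0,"rz":0},{"tx":125.5,"ty":-315.3,"tz":-80,"rx":0,"ry":0,"rz":0}]' && python3 -m pendant '[{"tx":0,"ty":0,"tz":25,"rx":0,"ry":0,"rz":0},{"tx":0,"ty":0,"tz":48,"rx":0,"ry":0,"rz":0},{"tx":0,"ty":0,"tz":60,"rx":0,"ry":0,"rz":0},{"tx":0,"ty":0,"tz":66,"rx":0,"ry":0,"rz":0},{"tx":0,"ty":0,"tz":66,"rx":0,"ry":0,"rz":0},{"tx":0,"ty":0,"tz":66,"rx":0,"ry":0,"rz":0},{"tx":0,"ty":0,"tz":66,"rx":0,"ry":0,"rz":0}]'
```

```text
time_s: 29.15
tool_pos: [0.5613, 0.0238, 0.1474]
orientation: [-180.0, -0.1, 0.4]
wrist_force: [0.7, -0.2, -1.0]
gripper_width: 0.0436
grasp_force: 25.0
time_s: 29.85
tool_pos: [0.561, 0.0208, 0.0831]
orientation: [180.0, -0.1, 0.2]
wrist_force: [-0.6, -0.3, -1.4]
gripper_width: 0.0438
grasp_force: 25.0
```

```bash
python3 -m pendant '[{"tx":0.5,"ty":0,"tz":2,"rx":0,"ry":0,"rz":0},{"tx":0.5,"ty":0,"tz":3.5,"rx":0,"ry":0,"rz":0},{"tx":0.5,"ty":0,"tz":4.2,"rx":0,"ry":0,"rz":0},{"tx":0.5,"ty":0,"tz":4.2,"rx":0,"ry":0,"rz":0},{"tx":0.5,"ty":0,"tz":4.2,"rx":0,"ry":0,"rz":0}]' && python3 -m pendant '[{"tx":0,"ty":0,"tz":0,"rx":0,"ry":0,"rz":0},{"tx":0,"ty":0,"tz":0,"rx":0,"ry":0,"rz":0},{"tx":0,"ty":0,"tz":0,"rx":0,"ry":0,"rz":0},{"tx":0,"ty":0,"tz":0,"rx":0,"ry":0,"rz":0},{"tx":0,"ty":0,"tz":-20,"rx":0,"ry":0,"rz":0},{"tx":0,"ty":0,"tz":-60,"rx":0,"ry":0,"rz":0},{"tx":0,"ty":0,"tz":-100,"rx":0,"ry":0,"rz":0},{"tx":0,"ty":0,"tz":-100,"rx":0,"ry":0,"rz":0},{"tx":0,"ty":0,"tz":-100,"rx":0,"ry":0,"rz":0}]' 70
```

```text
time_s: 30.35
tool_pos: [0.5612, 0.021, 0.0787]
orientation: [-180.0, -0.1, 0.2]
wrist_force: [-1.7, 0.9, 5.4]
gripper_width: 0.0438
grasp_force: 25.0
time_s: 31.25
tool_pos: [0.5613, 0.0209, 0.1785]
orientation: [180.0, -0.1, 0.2]
wrist_force: [-0.6, -0.8, 0.1]
gripper_width: 0.07
grasp_force: 0.0
```

```bash
python3 -m pendant '[{"tx":-8,"ty":45,"tz":0,"rx":0,"ry":0,"rz":0},{"tx":-16,"ty":93,"tz":0,"rx":0,"ry":0,"rz":0},{"tx":-24,"ty":141,"tz":0,"rx":0,"ry":0,"rz":0},{"tx":-32,"ty":189,"tz":0,"rx":0,"ry":0,"rz":0},{"tx":-40,"ty":237,"tz":0,"rx":0,"ry":0,"rz":0},{"tx":-48,"ty":280,"tz":0,"rx":0,"ry":0,"rz":0},{"tx":-51.6,"ty":308,"tz":5,"rx":0,"ry":0,"rz":0},{"tx":-51.6,"ty":313.5,"tz":20,"rx":0,"ry":0,"rz":0},{"tx":-51.6,"ty":313.5,"tz":40,"rx":0,"ry":0,"rz":0},{"tx":-51.6,"ty":313.5,"tz":75,"rx":0,"ry":0,"rz":0},{"tx":-51.6,"ty":313.5,"tz":102,"rx":0,"ry":0,"rz":0},{"tx":-51.6,"ty":313.5,"tz":110,"rx":0,"ry":0,"rz":0}]' && python3 -m pendant '[{"tx":0,"ty":0,"tz":0,"rx":0,"ry":0,"rz":0},{"tx":0,"ty":0,"tz":0,"rx":0,"ry":0,"rz":0},{"tx":0,"ty":0,"tz":0,"rx":0,"ry":0,"rz":0}]' && python3 -m pendant '[{"tx":0,"ty":0,"tz":0,"rx":0,"ry":0,"rz":0},{"tx":0,"ty":0,"tz":0,"rx":0,"ry":0,"rz":0},{"tx":0,"ty":0,"tz":0,"rx":0,"ry":0,"rz":0},{"tx":0,"ty":0,"tz":0,"rx":0,"ry":0,"rz":0},{"tx":0,"ty":0,"tz":0,"rx":0,"ry":0,"rz":0},{"tx":0,"ty":0,"tz":0,"rx":0,"ry":0,"rz":0}]' 36
```

```text
time_s: 32.45
tool_pos: [0.5079, -0.2901, 0.061]
orientation: [-179.7, 0.5, 0.3]
wrist_force: [-0.2, 0.5, 0.4]
gripper_width: 0.0703
grasp_force: 0.0
time_s: 32.75
tool_pos: [0.5112, -0.2931, 0.0693]
orientation: [179.9, -0.1, 0.2]
wrist_force: [-0.2, 0.7, 0.5]
gripper_width: 0.0699
grasp_force: 0.0
time_s: 33.35
tool_pos: [0.5104, -0.2929, 0.0677]
orientation: [180.0, -0.0, 0.2]
wrist_force: [0.5, -1.2, 1.9]
gripper_width: 0.044
grasp_force: 25.0
```

```bash
python3 -m pendant '[{"tx":0,"ty":0,"tz":-25,"rx":0,"ry":0,"rz":0},{"tx":0,"ty":0,"tz":-65,"rx":0,"ry":0,"rz":0},{"tx":3,"ty":-20,"tz":-90,"rx":0,"ry":0,"rz":0},{"tx":11,"ty":-60,"tz":-90,"rx":0,"ry":0,"rz":0},{"tx":19,"ty":-105,"tz":-90,"rx":0,"ry":0,"rz":0},{"tx":27,"ty":-150,"tz":-90,"rx":0,"ry":0,"rz":0},{"tx":34,"ty":-187,"tz":-90,"rx":0,"ry":0,"rz":0},{"tx":36.7,"ty":-205,"tz":-85,"rx":0,"ry":0,"rz":0},{"tx":36.7,"ty":-205,"tz":-65,"rx":0,"ry":0,"rz":0},{"tx":36.7,"ty":-205,"tz":-40,"rx":0,"ry":0,"rz":0},{"tx":36.7,"ty":-205,"tz":-22,"rx":0,"ry":0,"rz":0},{"tx":36.7,"ty":-205,"tz":-15,"rx":0,"ry":0,"rz":0}]' && python3 -m pendant '[{"tx":0,"ty":0,"tz":0,"rx":0,"ry":0,"rz":0},{"tx":0,"ty":0,"tz":0,"rx":0,"ry":0,"rz":0},{"tx":0,"ty":0,"tz":0,"rx":0,"ry":0,"rz":0}]'
```

```text
time_s: 34.55
tool_pos: [0.5446, -0.0871, 0.0791]
orientation: [-179.9, 0.3, 0.2]
wrist_force: [1.3, -0.1, -2.3]
gripper_width: 0.0438
grasp_force: 25.0
time_s: 34.85
tool_pos: [0.5469, -0.0879, 0.0837]
orientation: [180.0, -0.1, 0.2]
wrist_force: [0.4, 0.6, -2.3]
gripper_width: 0.0437
grasp_force: 25.0
```

```bash
python3 -m pendant '[{"tx":-0.3,"ty":0,"tz":2,"rx":0,"ry":0,"rz":0},{"tx":-0.3,"ty":0,"tz":3.3,"rx":0,"ry":0,"rz":0},{"tx":-0.3,"ty":0,"tz":4,"rx":0,"ry":0,"rz":0},{"tx":-0.3,"ty":0,"tz":4,"rx":0,"ry":0,"rz":0},{"tx":-0.3,"ty":0,"tz":4,"rx":0,"ry":0,"rz":0}]' && python3 -m pendant '[{"tx":0,"ty":0,"tz":0,"rx":0,"ry":0,"rz":0},{"tx":0,"ty":0,"tz":0,"rx":0,"ry":0,"rz":0},{"tx":0,"ty":0,"tz":0,"rx":0,"ry":0,"rz":0},{"tx":0,"ty":0,"tz":0,"rx":0,"ry":0,"rz":0},{"tx":0,"ty":0,"tz":-20,"rx":0,"ry":0,"rz":0},{"tx":0,"ty":0,"tz":-60,"rx":0,"ry":0,"rz":0},{"tx":0,"ty":0,"tz":-100,"rx":0,"ry":0,"rz":0},{"tx":0,"ty":0,"tz":-100,"rx":0,"ry":0,"rz":0},{"tx":0,"ty":0,"tz":-100,"rx":0,"ry":0,"rz":0}]' 70
```

```text
time_s: 35.35
tool_pos: [0.546, -0.0877, 0.0787]
orientation: [180.0, -0.0, 0.2]
wrist_force: [-1.1, -0.1, 1.7]
gripper_width: 0.044
grasp_force: 25.0
time_s: 36.25
tool_pos: [0.5465, -0.0878, 0.1797]
orientation: [180.0, -0.2, 0.2]
wrist_force: [-0.6, 0.6, -1.9]
gripper_width: 0.0698
grasp_force: 0.0
```

```bash
python3 -m pendant '[{"tx":-30,"ty":33,"tz":0,"rx":0,"ry":0,"rz":0},{"tx":-62,"ty":69,"tz":0,"rx":0,"ry":0,"rz":0},{"tx":-94,"ty":104,"tz":0,"rx":0,"ry":0,"rz":0},{"tx":-126,"ty":140,"tz":0,"rx":0,"ry":0,"rz":0},{"tx":-158,"ty":175,"tz":0,"rx":0,"ry":0,"rz":0},{"tx":-180,"ty":199,"tz":0,"rx":0,"ry":0,"rz":0},{"tx":-186,"ty":205.8,"tz":5,"rx":0,"ry":0,"rz":0},{"tx":-186,"ty":205.8,"tz":15,"rx":0,"ry":0,"rz":0},{"tx":-186,"ty":205.8,"tz":40,"rx":0,"ry":0,"rz":0},{"tx":-186,"ty":205.8,"tz":75,"rx":0,"ry":0,"rz":0},{"tx":-186,"ty":205.8,"tz":102,"rx":0,"ry":0,"rz":0},{"tx":-186,"ty":205.8,"tz":111,"rx":0,"ry":0,"rz":0}]' && python3 -m pendant '[{"tx":0,"ty":0,"tz":0,"rx":0,"ry":0,"rz":0},{"tx":0,"ty":0,"tz":0,"rx":0,"ry":0,"rz":0},{"tx":0,"ty":0,"tz":0,"rx":0,"ry":0,"rz":0}]' && python3 -m pendant '[{"tx":0,"ty":0,"tz":0,"rx":0,"ry":0,"rz":0},{"tx":0,"ty":0,"tz":0,"rx":0,"ry":0,"rz":0},{"tx":0,"ty":0,"tz":0,"rx":0,"ry":0,"rz":0},{"tx":0,"ty":0,"tz":0,"rx":0,"ry":0,"rz":0},{"tx":0,"ty":0,"tz":0,"rx":0,"ry":0,"rz":0},{"tx":0,"ty":0,"tz":0,"rx":0,"ry":0,"rz":0}]' 36
```

```text
time_s: 37.45
tool_pos: [0.36, -0.2911, 0.0623]
orientation: [-179.7, 0.3, 0.3]
wrist_force: [0.9, 1.1, -0.1]
gripper_width: 0.0699
grasp_force: 0.0
time_s: 37.75
tool_pos: [0.3617, -0.2946, 0.0691]
orientation: [179.9, -0.1, 0.2]
wrist_force: [0.6, -0.0, 0.0]
gripper_width: 0.0704
grasp_force: 0.0
time_s: 38.35
tool_pos: [0.3608, -0.2943, 0.0676]
orientation: [180.0, -0.0, 0.2]
wrist_force: [-0.6, -0.2, 2.4]
gripper_width: 0.0438
grasp_force: 25.0
```

```bash
python3 -m pendant '[{"tx":0,"ty":0,"tz":-25,"rx":0,"ry":0,"rz":0},{"tx":0,"ty":0,"tz":-70,"rx":0,"ry":0,"rz":0},{"tx":0,"ty":0,"tz":-110,"rx":0,"ry":0,"rz":0},{"tx":14,"ty":-28,"tz":-115,"rx":0,"ry":0,"rz":0},{"tx":34,"ty":-70,"tz":-115,"rx":0,"ry":0,"rz":0},{"tx":54,"ty":-112,"tz":-115,"rx":0,"ry":0,"rz":0},{"tx":74,"ty":-154,"tz":-115,"rx":0,"ry":0,"rz":0},{"tx":94,"ty":-196,"tz":-115,"rx":0,"ry":0,"rz":0},{"tx":114,"ty":-236,"tz":-115,"rx":0,"ry":0,"rz":0},{"tx":126,"ty":-260,"tz":-110,"rx":0,"ry":0,"rz":0},{"tx":130,"ty":-269,"tz":-95,"rx":0,"ry":0,"rz":0},{"tx":130,"ty":-269,"tz":-75,"rx":0,"ry":0,"rz":0}]' && python3 -m pendant '[{"tx":0,"ty":0,"tz":25,"rx":0,"ry":0,"rz":0},{"tx":0,"ty":0,"tz":45,"rx":0,"ry":0,"rz":0},{"tx":0,"ty":0,"tz":56,"rx":0,"ry":0,"rz":0},{"tx":0,"ty":0,"tz":60,"rx":0,"ry":0,"rz":0},{"tx":0,"ty":0,"tz":60,"rx":0,"ry":0,"rz":0},{"tx":0,"ty":0,"tz":60,"rx":0,"ry":0,"rz":0},{"tx":0,"ty":0,"tz":60,"rx":0,"ry":0,"rz":0}]'
```

```text
time_s: 39.55
tool_pos: [0.4902, -0.0236, 0.1416]
orientation: [180.0, -0.0, 0.3]
wrist_force: [-0.6, -0.2, -1.9]
gripper_width: 0.0437
grasp_force: 25.0
time_s: 40.25
tool_pos: [0.4903, -0.0248, 0.0836]
orientation: [180.0, -0.1, 0.2]
wrist_force: [-0.2, -0.4, -1.4]
gripper_width: 0.044
grasp_force: 25.0
```

Next I'll lower green, release it, then rise straight up and move slightly forward for a final look.

```bash
python3 -m pendant '[{"tx":-0.3,"ty":0,"tz":2,"rx":0,"ry":0,"rz":0},{"tx":-0.3,"ty":0,"tz":3.3,"rx":0,"ry":0,"rz":0},{"tx":-0.3,"ty":0,"tz":4,"rx":0,"ry":0,"rz":0},{"tx":-0.3,"ty":0,"tz":4,"rx":0,"ry":0,"rz":0},{"tx":-0.3,"ty":0,"tz":4,"rx":0,"ry":0,"rz":0}]' && python3 -m pendant '[{"tx":0,"ty":0,"tz":0,"rx":0,"ry":0,"rz":0},{"tx":0,"ty":0,"tz":0,"rx":0,"ry":0,"rz":0},{"tx":0,"ty":0,"tz":0,"rx":0,"ry":0,"rz":0},{"tx":0,"ty":0,"tz":0,"rx":0,"ry":0,"rz":0},{"tx":0,"ty":0,"tz":-20,"rx":0,"ry":0,"rz":0},{"tx":0,"ty":0,"tz":-60,"rx":0,"ry":0,"rz":0},{"tx":0,"ty":0,"tz":-100,"rx":0,"ry":0,"rz":0},{"tx":20,"ty":0,"tz":-140,"rx":0,"ry":0,"rz":0},{"tx":45,"ty":-20,"tz":-180,"rx":0,"ry":0,"rz":0},{"tx":60,"ty":-40,"tz":-190,"rx":0,"ry":0,"rz":0},{"tx":60,"ty":-40,"tz":-190,"rx":0,"ry":0,"rz":0},{"tx":60,"ty":-40,"tz":-190,"rx":0,"ry":0,"rz":0}]' 70  && python3 -m pendant '[{"tx":0,"ty":0,"tz":0,"rx":0,"ry":0,"rz":0},{"tx":0,"ty":0,"tz":0,"rx":0,"ry":0,"rz":0},{"tx":0,"ty":0,"tz":0,"rx":0,"ry":0,"rz":0}]'
python3 - <<'E'
from h import *
im,m=grab("wrist"); cv2.imwrite("pics/w9f.png",im)
s,_=grab("scene"); cv2.imwrite("pics/s9.png",s)
a=cv2.resize(im[90:260],(780,259)); b=cv2.resize(s[120:330,150:480],(480,305))
o=np.zeros((570,780,3),np.uint8); o[:259]=a; o[262:567,:480]=b; cv2.imwrite("pics/fin.png",o)
R0={"red":(.56,.02),"yellow":(.547,-.088),"green":(.49,-.025)}
for c,g in R0.items():
    b=np.vstack(blobs(mask(im,c),60))
    print(c,"coaster",circ(ray(m,b,.016),g,.030))
E
```

```text
time_s: 40.75
tool_pos: [0.4895, -0.0246, 0.0787]
orientation: [180.0, -0.0, 0.2]
wrist_force: [-1.2, 0.4, 0.8]
gripper_width: 0.0437
grasp_force: 25.0
time_s: 41.95
tool_pos: [0.5492, 0.0157, 0.2677]
orientation: [180.0, 0.1, 0.3]
wrist_force: [0.2, -1.1, -0.0]
gripper_width: 0.0697
grasp_force: 0.0
time_s: 42.25
tool_pos: [0.5487, 0.015, 0.2678]
orientation: [180.0, 0.1, 0.2]
wrist_force: [-0.2, 0.8, -0.4]
gripper_width: 0.07
grasp_force: 0.0
red coaster (array([0.55018074, 0.02195397]), 73)
yellow coaster (array([ 0.54300464, -0.08891744]), 90)
green coaster (array([ 0.48859685, -0.02451574]), 88)
```

View pics/fin.png

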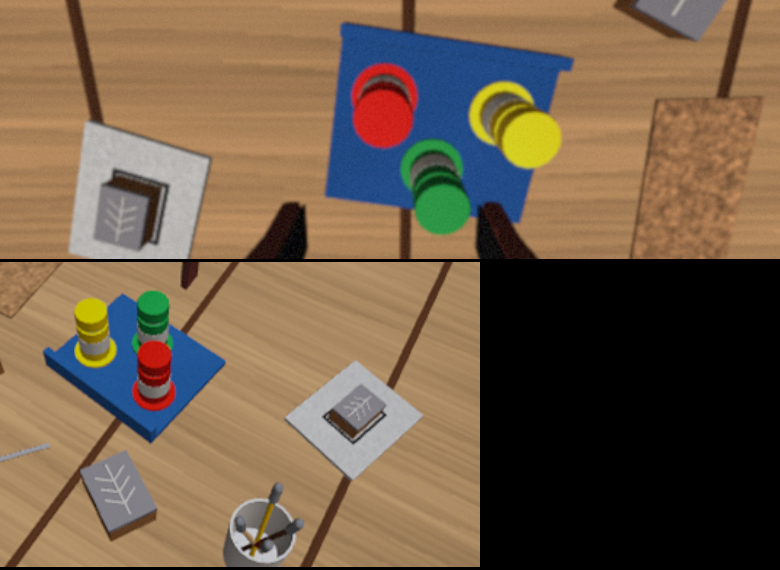

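All jars are upright on their own coasters, and the block sits inside the outline with the front and side lines visible. To check the centring, I'll compare jar pixels before and after in the fixed scene camera.

Run:
```python
from h import *
a,b=cv2.imread("pics/scene0.png"),cv2.imread("pics/s9.png"); m=vision.camera_model("scene")
for c in ("red","yellow","green"):
    p=[]
    for im in (a,b):
        k=mask(im,c).astype(float); k[:,:180]=0;k[:,300:]=0;k[:138]=0
        x,y,w,h=cv2.boundingRect(blobs(k.astype(np.uint8))[0])
        k[y+22:]=0; M=cv2.moments(k); p.append([M["m10"]/M["m00"],M["m01"]/M["m00"]])
    p=np.array(p); print(c,(p[1]-p[0]).round(2),"px; mm",((ray(m,p[1],.106)-ray(m,p[0],.106))*1000).round(1))
im=b
k=cv2.inRange(hsv(im),(0,0,0),(180,255,60))
```

```text
red [ 0.4  -0.12] px; mm [[-0.6  0.5]]
yellow [ 0.4  -0.06] px; mm [[-0.5  0.6]]
green [-0.01 -0.11] px; mm [[-0.2 -0.2]]
```

The jars are within about 1 mm of where they started, and nothing is touching the robot.

```bash
python3 -c "
from station import hand_in
print(hand_in())"
```

```text
the job is handed in; nothing more can be done
None
```

I handed the job in at about 42 s of robot time: the block lies face up and square inside the outline, and all three jars are back upright on their own coasters, within about 1 mm of their starting positions.

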